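# Shelve the bench scraper in the tool carousel and hold it turned to the pointer

## Robot

A 7-joint arm with a two-finger parallel gripper is mounted at the origin on a cart in front of the work surface, level with it; the furniture and walls round the work are solid. World frame = base frame: x ahead of the robot, y to its left, z up, the work surface at z = 0. Lengths are in m, angles in rad, forces in N, time in s.
With the tool pointing down it reaches from about 0.425 to 0.875 m from the base axis. Payload 4.7 kg.
Tool frame: the origin (TCP) lies between the finger pads; the fingertips stand 8 mm ahead of it and the grasp point (between the pads) lies 11 mm behind it; x points along the fingers, y is the direction in which the jaws open and shut, and the axes are right-handed (so a half turn about x gives the same grasp; the last joint's range is limited). The gripper opens to 87 mm and grips with 3 to 60 N. Pads are 19 mm wide; open, the fingers measure 117 mm over their backs; the gripper's body (75 mm by 190 mm) begins 51 mm behind the grasp point.
Start: joints at [-1.195, 0.321, -0.07, 1.45, 0.023, 1.371, -0.057], TCP at [0.23, 0.608, 0.194] pointing down, gripper open.
Joint ranges: [-2.86, 2.86], [-0.3, 2.09], [-1.38, 1.24], [0.06, 2.45], [-1.56, 4.7], [0.09, 2.05], [-2.69, 2.69]. Speed limits (rad/s): [2.57, 2.57, 3.14, 3.14, 3.14, 3.14, 3.14].

## Interface

Orientations are given as a unit quaternion [x, y, z, w].
In Python, from station import arm gives the robot as it stands.
- The arm moves only by the tool carry_out, never from a script. Its argument "increments" is a list of rows, each a list of 7 numbers: the shift along the tool's x, y, z in mm, then the turn, a rotation vector about the tool's x, y, z in degrees, then the opening, from 0 (shut) to 1 (fully open). In form: [[x, y, z, wx, wy, wz, fingers], ...]. A call has 1 to 8 rows; each row shifts and turns the pose as measured when the row begins, along the tool's axes as they then stand; what a row does not reach is not made up. A row lasts 1/12 s, in which the tool goes at most 41.7 mm and 7.16 degrees, less where a joint would pass 70% of its speed; a pose out of reach is approached as far as the arm can. A call is refused whole if a number of a shift passes 41.7 or a number of a turn 7.16, either way. A call with a gripper value outside its range is refused whole. The fingers move at their own pace and stop on an object; "force" is the grip in N (left out, the last holds). Time passes only in rows, so rows that do not move let the fingers close. It gives the time, the measured TCP pose, the force and the opening at its end, in the units of the state.
- arm.observe(): the state, without advancing time (a new reading comes with each control period).
- arm.get_image(name): name is "scene" or "side" or "wrist"; returns a dict with "pixels" (420x560x3 uint8, red, green, blue), "z_map" (420x560 float32, m along the optical axis (not along the pixel's ray), 0 where there is no reading), "camera_matrix" (3x3 intrinsics, pixels), "view" (4x4, takes a point from world to camera coordinates). Camera axes: x right, y down, z forward; pixel columns grow to the right and rows downward; lengths in m; the calibration is good to about 2 mm. A picture is of the moment at which its call begins.
- arm.job_done(): hands the job in, once; it reports no verdict.
The state is a dict: "clock": time; "joints": joint angles; "qvel": joint speeds; "joint_torque": joint torques, N m; "tcp_pos": TCP position; "eef_rot": TCP orientation; "force": force on the tool from outside, world axes, zero at the start; "ft_torque": the same for the moment, N m; "opening": opening from 0.0 (shut) to 1.0 (fully open).
Only numpy, scipy, OpenCV 4.12 (cv2) and the standard library are available. Lean on these libraries where they do the work, as an engineer would, in place of code of your own. Each camera call takes 0.05 s, during which the arm holds its last target. There are 200 camera calls.

## Task

Lift the bench scraper out of its wooden stand, slide its blade straight down into the slotted block on the tool carousel until it is fully home, and let go of it. Then take the upright handle in the middle of the carousel, turn the carousel clockwise until the scraper stands in line with the pointer tab on the carousel's foot, and finish still gripping the handle, holding the carousel still there. Do not shift the marker, the scissors or the ribbon spool.

Things in the scene. Friction and masses are not known exactly. Their poses are not given: they have to be found in the camera images.
- stand: fixed wooden block 110 x 60 x 40 mm on the worktop (thin skirting strips at its foot), standing to the left or right of the robot's centre line. A slot of 68 x 8 mm runs right through it from top to bottom, long side along its x. Origin at the centre of its underside, z up.
- scraper: bench scraper, loose, about 130 g, standing upright in the stand's slot at the start. Steel blade 60 mm wide (x), 3 mm thick (y), 67 mm high, and on top of it a wooden grip 70 (x) x 20 (y) x 30 mm that covers heights 65 to 95 mm above the blade's lower edge. Origin at the centre of the blade's lower edge, z up along the blade. It is the same either way round.
- foot: fixed round grey foot of the tool carousel, 200 mm across, 14 mm high, on the worktop. A pointer tab 26 mm wide and 10 mm high sticks out from it along its own -x, to 173 mm from the centre, with a small steel stud in it. Origin at the centre of its underside, which lies on the carousel's turning axis; z up.
- carousel_turn (a joint): angle of the carousel's turning part about the vertical, rad, counter-clockwise from above; at 0 the slotted block lies exactly over the pointer tab. Starts between about 0.7 and 1.5, turns stiffly (about 0.1 N m) and stays where it is left. The turning part is a white disc 260 mm across, upper face 32 mm above the worktop.
- slot (a point): centre of the slot's mouth, in the top face of the grey slotted block on the carousel, 67 mm above the worktop and 88 mm from the turning axis. The slot is 68 mm long along this point's x (which points at the turning axis), 8 mm wide along its y, 35 mm deep down to the disc; its mouth is square-edged but for a 1 mm bevel.
- handle_grip (a point): centre of the carousel's upright handle bar on the turning axis, 140 mm above the worktop. The bar is 44 mm long along this point's x (in line with the slot), 16 mm thick along its y, and 36 mm high (122 to 158 mm above the worktop); below it is a round post 22 mm thick. It turns with the disc.
- carousel: the turning part: white disc, slotted block at its own -x, handle in the middle. Origin on the turning axis at the disc's underside, 20 mm above the worktop, z up. Also fixed on the disc, away from the slotted block: two white lidded jars (tops 96 mm above the worktop) and a pad with two steel nozzles.
- pointer (a point): top of the pointer tab, 160 mm from the turning axis.
- marker: loose marker pen, 135 mm long, 16 mm thick, lying near the robot's centre line; a bystander. Origin at its middle.
- scissors: loose scissors with red handles, 199 mm long, lying at the right; a bystander. Origin near the middle.
- spool: loose ribbon spool, about 72 mm across and 32 mm high with a tail of ribbon, at the back near the middle; a bystander. Origin near its edge.
Not all that is in view belongs to the job. There is more than one size of the scraper; the one meant has the size given above.

How it is judged:
By the outcome, as a careful person would: the job done as asked, in the order asked, and still so for the second after the job is handed in, while the arm keeps its last pose, push and grip.
It also fails if it takes over 54 s, if anything falls off the work surface, if the arm or the gripper's body presses on something with over 40 N, if the wrist force passes 120 N, or if a joint passes its speed limit or range.

## Working session

There is one attempt and no reset: what is moved stays moved. The work goes in short steps, Python scripts to look and compute and a tool call to move; the robot and the scene stay as the last step left them, time stands still between calls to the robot, and variables do not carry over. Pictures are saved under pics/ and viewed, about 8 in all and at most 12, crops included, and the job is handed in when it is done.

Besides the shell and the picture viewer there is one more tool, called as name(argument=value, ...), one argument or row to a line, values as JSON. carry_out: Moves the arm, as the interface text tells. Its arguments: {"type":"object","properties":{"increments":{"type":"array"},"force":{"type":"number"}},"required":["increments"]}

```bash
mkdir -p pics; ls; cat > h.py <<'E'
import numpy as np, cv2
from scipy.spatial.transform import Rotation as R
from station import arm
def save(im,name,crop=None,s=1):
    p=im["pixels"][:,:,::-1]
    if crop: p=p[crop[1]:crop[3],crop[0]:crop[2]]
    cv2.imwrite("pics/"+name,cv2.resize(p,None,fx=s,fy=s,interpolation=cv2.INTER_CUBIC))
def cloud(im):
    K=im["camera_matrix"];z=im["z_map"];h,w=z.shape
    u,v=np.meshgrid(np.arange(w),np.arange(h))
    c=np.stack([(u-K[0,2])/K[0,0]*z,(v-K[1,2])/K[1,1]*z,z,np.ones_like(z)],-1)
    P=(c@np.linalg.inv(im["view"]).T)[...,:3]
    P[z==0]=np.nan
    return P
def proj(im,X):
    c=im["view"][:3,:3]@np.array(X,float)+im["view"][:3,3];p=im["camera_matrix"]@c
    return p[:2]/p[2]
E
python3 - <<'E'
from h import *
for n in ["scene","side"]:
    im=arm.get_image(n); save(im,n+"0.png",None,1.4); np.savez(n+"0.npz",**im)
    print(n,np.linalg.inv(im["view"])[:3].round(3))
print(arm.observe())
E
```

```text
pics
scene [[ 0.764 -0.465  0.448 -0.124]
 [-0.646 -0.555  0.524 -0.864]
 [ 0.005 -0.689 -0.724  1.212]]
side [[-9.350e-01 -2.380e-01  2.630e-01  1.140e-01]
 [-3.550e-01  6.290e-01 -6.920e-01  1.137e+00]
 [-1.000e-03 -7.400e-01 -6.730e-01  1.282e+00]]
{'clock': 0.1, 'joints': array([-1.19492163,  0.32174935, -0.07010083,  1.4515589 ,  0.02259285,
        1.37078384, -0.05689961]), 'qvel': array([-0.00121999, -0.0010568 ,  0.0002929 , -0.00305605, -0.0004306 ,
       -0.00013536, -0.00120545]), 'joint_torque': array([-1.04813564e-04, -4.92570305e+01, -4.05689422e-01, -3.13397205e+01,
       -6.40074327e-02,  3.95413698e-02,  7.64173092e-05]), 'tcp_pos': array([0.22990122, 0.6074054 , 0.19336777]), 'eef_rot': array([ 0.12659556,  0.69565311, -0.12779555,  0.69549164]), 'force': array([ 0.43905442, -0.62485152,  0.66483164]), 'ft_torque': array([0.02190649, 0.01905705, 0.03216143]), 'opening': 1.000988824326268}
```

View pics/scene0.png

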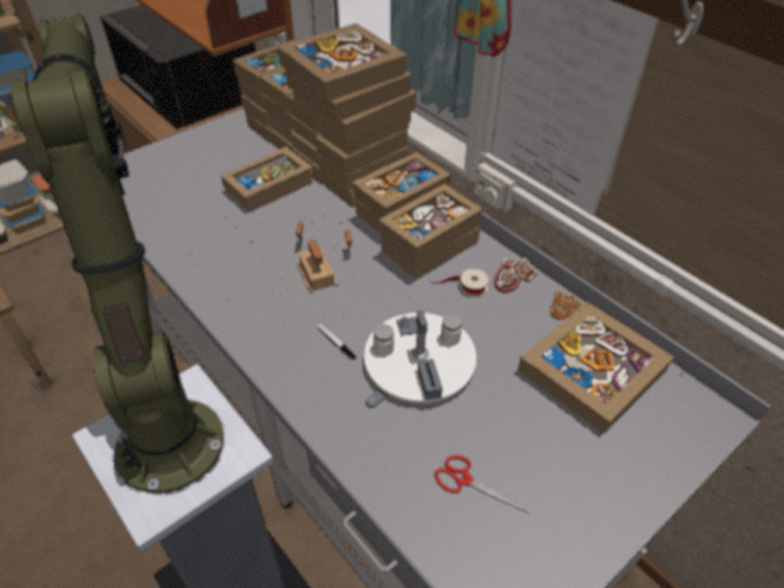

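View pics/side0.png

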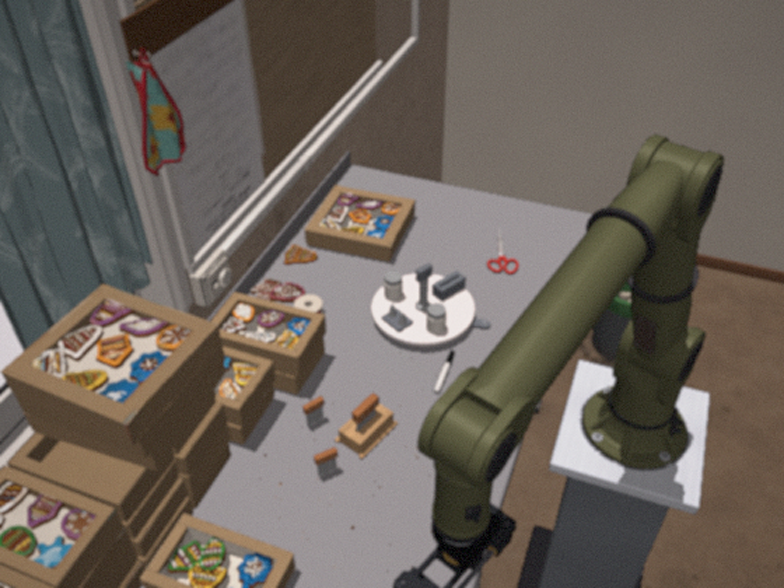

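The scene view (×1.4) shows the scraper standing in its stand at (316,258), with two smaller decoys at (299,229) and (348,237). The carousel disc is at (420,358), with its block at (429,378), pointer tab at (375,399), marker at (337,341) and scissors at (480,485). The side view shows the same things, with the scraper at (366,412).

```bash
cat > m.py <<'E'
from h import *
ims={n:dict(np.load(n+"0.npz")) for n in ["scene","side"]}
def reg(n,u0,v0,u1,v1):
    im=ims[n];P=cloud(im);s=1/1.4
    sl=(slice(int(v0*s),int(v1*s)),slice(int(u0*s),int(u1*s)))
    p=P[sl].reshape(-1,3);c=im["pixels"][sl].reshape(-1,3).astype(int)
    ok=~np.isnan(p[:,0]);return p[ok],c[ok]
def rect(q):
    r=cv2.minAreaRect((q[:,:2]*1000).astype(np.float32));return np.round(r[0],1),np.round(r[1],1),round(r[2],1),len(q)
B={"scene":dict(car=(355,305,490,410),sc=(290,225,340,295),tab=(360,385,392,412)),"side":dict(car=(360,255,490,355),sc=(325,385,410,460),tab=(470,310,495,335))}
for n in B:
    print(n)
    p,c=reg(n,*B[n]["car"])
    d=p[(abs(p[:,2]-.032)<.005)]
    w=d
    hull=cv2.convexHull((w[:,:2]*1000).astype(np.float32))
    print(" disc",cv2.minEnclosingCircle(hull),np.median(d[:,2]))
    for nm,lo,hi in [("block",.061,.073),("handle",.150,.166),("bar",.125,.166),("jars",.09,.102)]:
        q=p[(p[:,2]>lo)&(p[:,2]<hi)]; print(" ",nm,rect(q) if len(q)>3 else len(q), np.median(q[:,2]) if len(q) else '')
        if nm=="jars":
            for yy in (q[q[:,0]<q[:,0].mean()],q[q[:,0]>=q[:,0].mean()]): print("   ",rect(yy))
    p,c=reg(n,*B[n]["sc"])
    print("  sc zmax",np.percentile(p[:,2],[90,95,98,100]))
    for nm,lo,hi in [("grip",.085,.15),("gripall",.065,.15),("stand",.034,.046)]:
        q=p[(p[:,2]>lo)&(p[:,2]<hi)]; print(" ",nm,rect(q) if len(q)>3 else len(q),np.percentile(q[:,2],[5,50,95]) if len(q) else '')
    p,c=reg(n,*B[n]["tab"])
    q=p[(p[:,2]>.006)&(p[:,2]<.016)];print("  tab",rect(q),q.mean(0))
im=ims["scene"]
E
python3 m.py
python3 - <<'E'
from h import *
for n,cr in [("scene",(195,140,345,300)),]:
    im=dict(np.load(n+"0.npz")); save(im,"c1.png",cr,3.7)
E
```

```text
scene
 disc ((548.3637084960938, -176.0478057861328), 132.6808624267578) 0.03103876129295391
  block (array([ 521.4, -176.5]), array([191.9, 180.4]), 31.3, 332) 0.06564306063611147
  handle (array([ 548.6, -174.3]), array([47.3, 16.5]), 61.7, 61) 0.15568039207748519
  bar (array([ 548.1, -175.4]), array([49.6, 16.9]), 62.5, 101) 0.15361040078345312
  jars (array([ 558.4, -156. ]), array([ 66.7, 202.5]), 62.1, 261) 0.0946269632373431
    (array([ 520.6, -134.8]), array([ 45.6, 116.2]), 48.5, 140)
    (array([ 633.7, -186. ]), array([45.3, 43.5]), 76.3, 121)
  sc zmax [0.04507725 0.08111005 0.09279825 0.10330255]
  grip (array([537.7, 218.7]), array([76.3, 21.1]), 71.3, 82) [0.08823183 0.09214067 0.09761679]
  gripall (array([551.7, 266. ]), array([174.8,  22.8]), 73.6, 131) [0.06728872 0.08934354 0.09698814]
  stand (array([545.7, 245.4]), array([168.7,  61.1]), 72.6, 254) [0.03494724 0.03799712 0.04278444]
  tab (array([ 404. , -191.1]), array([32.7, 51.8]), 81.2, 93) [ 0.40353301 -0.19170639  0.0091798 ]
side
 disc ((593.8169555664062, -204.59031677246094), 186.03732299804688) 0.031
[... 240 characters left out ...]
 62.0, 116) 0.1477246499630861
  jars (array([ 563.8, -149.9]), array([ 66.6, 205.3]), 62.5, 206) 0.09577968577032459
    (array([ 514.6, -129.9]), array([ 43.1, 112. ]), 33.0, 118)
    (array([ 609.3, -180.9]), array([94.7, 45.6]), 3.9, 88)
  sc zmax [0.04559    0.08338713 0.09456502 0.10152584]
  grip (array([540.9, 226. ]), array([70.7, 23.8]), 69.6, 152) [0.08704972 0.09391396 0.09841645]
  gripall (array([553.2, 271.9]), array([170. ,  24.7]), 75.8, 247) [0.06689515 0.09071094 0.09799316]
  stand (array([549.9, 250.7]), array([168.7,  63.4]), 71.0, 441) [0.03512392 0.03962158 0.04422592]
  tab (array([ 404.4, -193.7]), array([66.8, 43.9]), 87.9, 68) [ 0.40548826 -0.18355411  0.00992783]
```

View pics/c1.png

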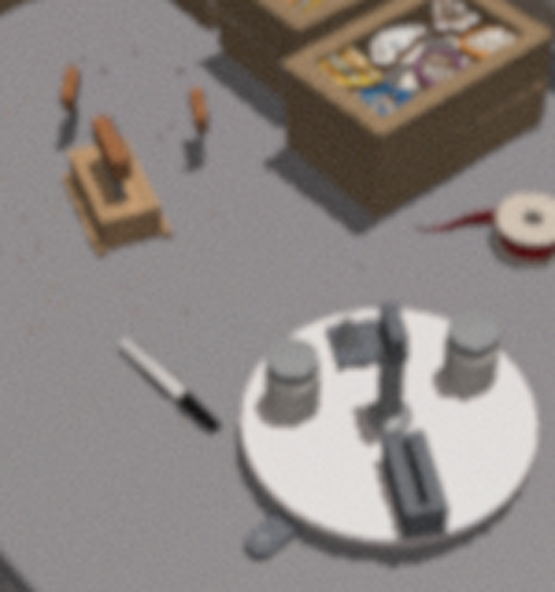

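```bash
cat >> h.py <<'E'
def Rj(a):
    a=np.radians(a);c,s=np.cos(a),np.sin(a)
    return np.array([[0,c,s],[0,s,-c],[-1,0,0.]])
def state():
    o=arm.observe();M=R.from_quat(o["eef_rot"]).as_matrix()
    print("t %.2f"%o["clock"],"tcp",(o["tcp_pos"]*1000).round(1),"jaw %.1f"%np.degrees(np.arctan2(M[1,1],M[0,1])),"tilt",M[:2,0].round(3),"open %.3f"%o["opening"],"F",o["force"].round(1),"T",o["ft_torque"].round(2),"q",o["joints"].round(2))
    return o,M
def plan(p,a,fing,vmax=38,wmax=6.8,n=None):
    """rows (tool increments) to reach TCP p (mm) with jaw angle a (deg), tool down"""
    o,M=state();p0=o["tcp_pos"]*1000;p=np.array(p,float)
    tot=R.from_matrix(M.T@Rj(a)).as_rotvec(degrees=True)
    n=n or int(max(np.ceil(np.linalg.norm(p-p0)/vmax),np.ceil(np.linalg.norm(tot)/wmax),1))
    print("rows",n)
    rows=[]
    for i in range(n):
        Mi=M@R.from_rotvec(tot*i/n,degrees=True).as_matrix()
        rows.append([round(float(x),1) for x in Mi.T@((p-p0)/n)]+[round(float(x),2) for x in tot/n]+[fing])
    for k in range(0,n,8): print(str(rows[k:k+8]).replace(" ",""))
E
python3 - <<'E'
from h import *
plan([539,222,240],-19.5,1);
P=np.concatenate([cloud(dict(np.load(n+"0.npz"))).reshape(-1,3) for n in["scene","side"]])
a,b=np.array([.23,.607]),np.array([.539,.222]);d=(b-a)/np.linalg.norm(b-a)
t=(P[:,:2]-a)@d;e=abs((P[:,0]-a[0])*d[1]-(P[:,1]-a[1])*d[0])
m=(t>0)&(t<.6)&(e<.15)&(P[:,2]<.19);print(np.nanmax(P[m][:,2]))
im=arm.get_image("wrist");V=np.linalg.inv(im["view"]);print(V.round(3))
E
```

```text
t 0.10 tcp [229.9 607.4 193.4] jaw 69.3 tilt [-0.001 -0.002] open 1.001 F [ 0.4 -0.6  0.7] T [0.02 0.02 0.03] q [-1.19  0.32 -0.07  1.45  0.02  1.37 -0.06]
rows 14
[[-3.3,-17.9,30.4,6.34,0.01,0.01,1],[-3.3,-14.5,32.2,6.34,0.01,0.01,1],[-3.3,-10.8,33.6,6.34,0.01,0.01,1],[-3.3,-7.1,34.6,6.34,0.01,0.01,1],[-3.3,-3.2,35.1,6.34,0.01,0.01,1],[-3.3,0.7,35.3,6.34,0.01,0.01,1],[-3.3,4.6,35.0,6.34,0.01,0.01,1],[-3.3,8.4,34.3,6.34,0.01,0.01,1]]
[[-3.3,12.2,33.1,6.34,0.01,0.01,1],[-3.3,15.8,31.6,6.34,0.01,0.01,1],[-3.3,19.1,29.6,6.34,0.01,0.01,1],[-3.3,22.3,27.3,6.34,0.01,0.01,1],[-3.3,25.2,24.7,6.34,0.01,0.01,1],[-3.3,27.8,21.8,6.34,0.01,0.01,1]]
0.10330254959665597
[[ 0.354  0.896  0.269  0.156]
 [ 0.935 -0.338 -0.103  0.636]
 [-0.002  0.288 -0.958  0.382]
 [ 0.     0.     0.     1.   ]]
```

carry_out(
  increments=[
    [-4, -18, 30, 6.3, 0, 0, 1],
    [-4, -14.5, 32, 6.3, 0, 0, 1],
    [-4, -11, 33.5, 6.3, 0, 0, 1],
    [-4, -7, 34.5, 6.3, 0, 0, 1],
    [-4, -3, 35, 6.3, 0, 0, 1],
    [-4, 1, 35, 6.3, 0, 0, 1],
    [-4, 5, 35, 6.3, 0, 0, 1],
    [-4, 8.5, 34, 6.3, 0, 0, 1],
  ],
)

```text
clock: 0.82
tcp_pos: [0.3998, 0.3849, 0.22]
eef_rot: [0.413, 0.573, -0.42, 0.569]
force: [0.4, -0.5, 0.3]
opening: 0.999
```

```bash
python3 - <<'E'
from h import *
plan([539,222,230],-19.5,1)
E
```

```text
t 0.82 tcp [399.8 384.9 220. ] jaw 17.8 tilt [-0.011 -0.004] open 0.999 F [ 0.4 -0.5  0.3] T [-0.07 -0.03  0.04] q [-0.97  0.11  0.17  1.65 -0.02  1.39 -0.48]
rows 6
[[-1.8,13.8,32.9,6.21,0.04,0.1,1],[-1.8,17.3,31.3,6.21,0.04,0.1,1],[-1.8,20.5,29.2,6.21,0.04,0.1,1],[-1.8,23.6,26.8,6.21,0.04,0.1,1],[-1.7,26.4,24.1,6.21,0.04,0.1,1],[-1.7,28.8,21.1,6.21,0.04,0.1,1]]
```

carry_out(
  increments=[
    [-2, 14, 33, 6.2, 0, 0.1, 1],
    [-2, 17, 31, 6.2, 0, 0.1, 1],
    [-2, 20.5, 29, 6.2, 0, 0.1, 1],
    [-2, 23.5, 27, 6.2, 0, 0.1, 1],
    [-2, 26.5, 24, 6.2, 0, 0.1, 1],
    [-2, 29, 21, 6.2, 0, 0.1, 1],
    [0, 0, 0, 0, 0, 0, 1],
  ],
)

```text
clock: 1.4
tcp_pos: [0.5461, 0.2016, 0.2327]
eef_rot: [-0.586, -0.391, 0.588, -0.397]
force: [0.9, -0.9, 1.0]
opening: 1.001
```

```bash
python3 - <<'E'
from h import *
state()
im=arm.get_image("wrist");np.savez("w1.npz",**im);save(im,"w1.png",None,1.4)
P=cloud(im)
for lo,hi in [(.08,.11),(.034,.046)]:
    q=P.reshape(-1,3);q=q[(q[:,2]>lo)&(q[:,2]<hi)&(np.hypot(q[:,0]-.54,q[:,1]-.222)<.075)]
    print(cv2.minAreaRect((q[:,:2]*1000).astype(np.float32)),len(q),np.median(q[:,2]))
E
```

```text
t 1.40 tcp [546.1 201.6 232.7] jaw -22.2 tilt [ 0.003 -0.008] open 1.001 F [ 0.9 -0.9  1. ] T [-0.2   0.06 -0.03] q [-0.75  0.16  0.4   1.58 -0.05  1.41 -0.74]
((539.7949829101562, 221.78512573242188), (70.31706237792969, 20.599634170532227), 72.40235900878906) 1523 0.09315443662912659
((538.8042602539062, 222.8230438232422), (110.40039825439453, 60.00950622558594), 72.10334777832031) 3909 0.03855389011192334
```

View pics/w1.png

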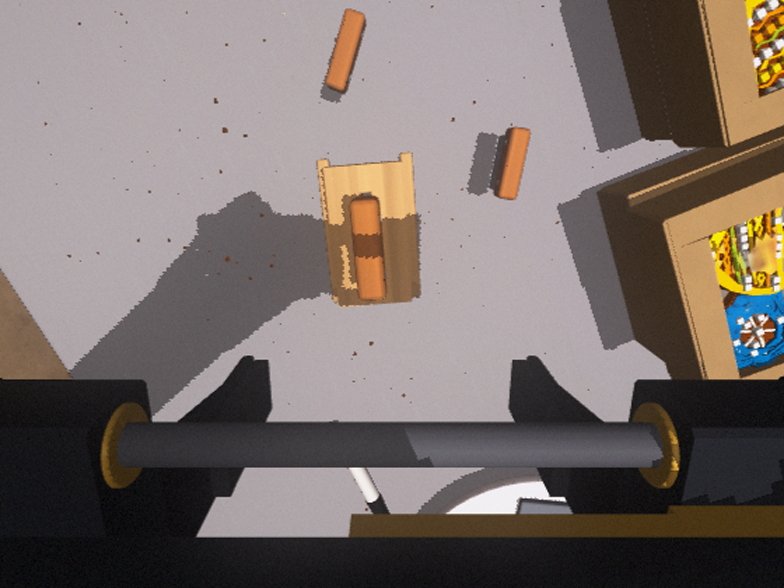

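The wrist view (×1.4) shows the stand at (370,230) with the scraper's grip at (368,247). The small decoys are at (345,50) and (514,163), and the boxes are at the right.

```bash
python3 - <<'E'
from h import *
P=np.concatenate([cloud(dict(np.load(n))).reshape(-1,3) for n in["scene0.npz","side0.npz","w1.npz"]])
c=np.array([.540,.222]);a=np.radians(-17.7);d=P[:,:2]-c
u=d@[np.cos(a),np.sin(a)];v=d@[-np.sin(a),np.cos(a)]
m=(abs(u)<.115)&(abs(v)<.06)&(P[:,2]<.18)&(abs(u)>.03)
print("zmax in body sweep",np.nanmax(P[m][:,2])); q=P[m];print(q[np.argsort(-q[:,2])[:3]])
plan([540,222,150],-17.7,1,vmax=25)
print()
E
```

```text
zmax in body sweep 0.07274757487128936
[[0.65341967 0.23955246 0.07274757]
 [0.64902324 0.24188521 0.07259088]
 [0.6492678  0.22791627 0.07084601]]
t 1.45 tcp [544.  205.1 232.4] jaw -21.9 tilt [ 0.001 -0.006] open 1.001 F [-0.8 -0.7 -0.1] T [-0.06  0.13  0.04] q [-0.76  0.16  0.39  1.58 -0.06  1.41 -0.74]
rows 4
[[20.6,-2.6,-3.6,-1.04,0.07,-0.04,1],[20.6,-2.5,-3.7,-1.04,0.07,-0.04,1],[20.6,-2.4,-3.7,-1.04,0.07,-0.04,1],[20.6,-2.3,-3.7,-1.04,0.07,-0.04,1]]
```

carry_out(
  increments=[
    [20, -2.5, -3.6, -1, 0, 0, 0.6],
    [20, -2.5, -3.6, -1, 0, 0, 0.6],
    [20, -2.5, -3.6, -1, 0, 0, 0.6],
    [20, -2.5, -3.6, -1, 0, 0, 0.6],
    [0, 0, 0, 0, 0, 0, 0.6],
    [0, 0, 0, 0, 0, 0, 0.6],
  ],
)

```text
clock: 1.95
tcp_pos: [0.5374, 0.2262, 0.1494]
eef_rot: [-0.569, -0.419, 0.57, -0.42]
force: [0.8, 0.6, 0.9]
opening: 0.646
```

```bash
python3 - <<'E'
from h import *
plan([540,222,69],-17.7,.6,vmax=20)
E
```

```text
t 1.95 tcp [537.4 226.2 149.4] jaw -17.3 tilt [-0.001 -0.003] open 0.646 F [0.8 0.6 0.9] T [-0.13  0.05  0.01] q [-0.76  0.21  0.36  1.7  -0.08  1.25 -0.68]
rows 5
[[16.1,0.8,0.6,0.08,0.03,-0.0,0.6],[16.1,0.8,0.6,0.08,0.03,-0.0,0.6],[16.1,0.8,0.6,0.08,0.03,-0.0,0.6],[16.1,0.8,0.6,0.08,0.03,-0.0,0.6],[16.1,0.8,0.6,0.08,0.03,-0.0,0.6]]
```

carry_out(
  increments=[
    [20, 1, 0.8, 0, 0, 0, 0.6],
    [20, 1, 0.8, 0, 0, 0, 0.6],
    [20, 1, 0.8, 0, 0, 0, 0.6],
    [14, 1, 0.6, 0, 0, 0, 0.6],
    [6, 0, 0, 0, 0, 0, 0.6],
    [0, 0, 0, 0, 0, 0, 0.6],
  ],
)

```text
clock: 2.45
tcp_pos: [0.543, 0.2278, 0.0746]
eef_rot: [0.571, 0.42, -0.565, 0.421]
force: [-0.6, -0.1, 0.4]
opening: 0.603
```

```bash
python3 - <<'E'
from h import *
plan([540,222,69],-17.7,.6,vmax=20)
E
```

```text
t 2.45 tcp [543.  227.8  74.6] jaw -17.0 tilt [0.007 0.004] open 0.603 F [-0.6 -0.1  0.4] T [-0.13  0.07 -0.01] q [-0.75  0.28  0.36  1.77 -0.11  1.1  -0.65]
rows 1
[[5.5,-1.2,6.4,0.73,-0.37,-0.33,0.6]]
```

carry_out(
  increments=[
    [5.5, -1.2, 6.4, 0.7, -0.4, -0.3, 0.6],
    [0, 0, 0, 0, 0, 0, 0.6],
    [0, 0, 0, 0, 0, 0, 0.6],
  ],
)

```text
clock: 2.7
tcp_pos: [0.5414, 0.223, 0.0721]
eef_rot: [0.572, 0.417, -0.57, 0.418]
force: [0.9, -0.4, -0.3]
opening: 0.602
```

```bash
python3 - <<'E'
from h import *
plan([540,222,69],-17.7,.6,vmax=20)
E
```

```text
t 2.70 tcp [541.4 223.   72.1] jaw -17.7 tilt [0.003 0.001] open 0.602 F [ 0.9 -0.4 -0.3] T [-0.06  0.08 -0.01] q [-0.75  0.28  0.36  1.78 -0.11  1.1  -0.66]
rows 1
[[3.0,-1.1,1.3,0.0,-0.12,-0.17,0.6]]
```

Close the fingers with moderate force.

carry_out(
  increments=[
    [3, -1, 1.3, 0, -0.1, -0.2, 0.6],
    [0, 0, 0, 0, 0, 0, 0],
    [0, 0, 0, 0, 0, 0, 0],
    [0, 0, 0, 0, 0, 0, 0],
    [0, 0, 0, 0, 0, 0, 0],
    [0, 0, 0, 0, 0, 0, 0],
    [0, 0, 0, 0, 0, 0, 0],
  ],
  force=35,
)

```text
clock: 3.28
tcp_pos: [0.5418, 0.2228, 0.0719]
eef_rot: [0.573, 0.417, -0.569, 0.417]
force: [1.6, -1.0, 0.8]
opening: 0.229
```

```bash
python3 - <<'E'
from h import *
state()
E
```

```text
t 3.28 tcp [541.8 222.8  71.9] jaw -17.7 tilt [0.003 0.003] open 0.229 F [ 1.6 -1.   0.8] T [-0.09  0.06 -0.05] q [-0.74  0.28  0.36  1.78 -0.11  1.1  -0.65]
```

carry_out(
  increments=[
    [-10, 0, 0, 0, 0, 0, 0],
    [-15, 0, 0, 0, 0, 0, 0],
    [-15, 0, 0, 0, 0, 0, 0],
    [-15, 0, 0, 0, 0, 0, 0],
    [-20, 0, 0, 0, 0, 0, 0],
    [-25, 0, 0, 0, 0, 0, 0],
    [-30, 0, 0, 0, 0, 0, 0],
    [-20, 0, 0, 0, 0, 0, 0],
  ],
)

```text
clock: 3.95
tcp_pos: [0.5376, 0.2205, 0.2267]
eef_rot: [-0.569, -0.417, 0.573, -0.416]
force: [0.0, 0.1, 0.2]
opening: 0.007
```

```bash
python3 - <<'E'
from h import *
plan([509,-250,235],-28,0,vmax=36)
E
```

```text
t 3.95 tcp [537.6 220.5 226.7] jaw -17.7 tilt [-0.006 -0.002] open 0.007 F [0.  0.1 0.2] T [ 0.    0.03 -0.03] q [-0.76  0.17  0.37  1.59 -0.06  1.41 -0.69]
rows 14
[[-0.5,8.3,32.6,0.73,0.02,0.02,0],[-0.5,8.7,32.5,0.73,0.02,0.02,0],[-0.5,9.1,32.4,0.73,0.02,0.02,0],[-0.5,9.5,32.3,0.73,0.02,0.02,0],[-0.5,9.9,32.2,0.73,0.02,0.02,0],[-0.5,10.4,32.0,0.73,0.02,0.02,0],[-0.5,10.8,31.9,0.73,0.02,0.02,0],[-0.6,11.2,31.8,0.73,0.02,0.02,0]]
[[-0.6,11.6,31.6,0.73,0.02,0.02,0],[-0.6,12.0,31.5,0.73,0.02,0.02,0],[-0.6,12.4,31.3,0.73,0.02,0.02,0],[-0.6,12.8,31.2,0.73,0.02,0.02,0],[-0.6,13.2,31.0,0.73,0.02,0.02,0],[-0.6,13.6,30.8,0.73,0.02,0.02,0]]
```

The opening reads 0.007, so the scraper slipped out. I'll look at where it is.

```bash
python3 - <<'E'
from h import *
im=arm.get_image("wrist");np.savez("w2.npz",**im);save(im,"w2.png",None,1.4)
q=cloud(im).reshape(-1,3)
for lo,hi in [(.08,.14),(.034,.046)]:
    p=q[(q[:,2]>lo)&(q[:,2]<hi)&(np.hypot(q[:,0]-.54,q[:,1]-.222)<.075)]
    print(cv2.minAreaRect((p[:,:2]*1000).astype(np.float32)),len(p),np.percentile(p[:,2],[5,50,95]))
E
```

```text
((540.0748291015625, 222.61471557617188), (68.46527099609375, 19.948837280273438), 71.89911651611328) 1502 [0.09023252 0.09312035 0.09451253]
((538.7567138671875, 222.70767211914062), (110.10585021972656, 60.07197189331055), 72.21815490722656) 3909 [0.03725988 0.0385285  0.03976667]
```

View pics/w2.png

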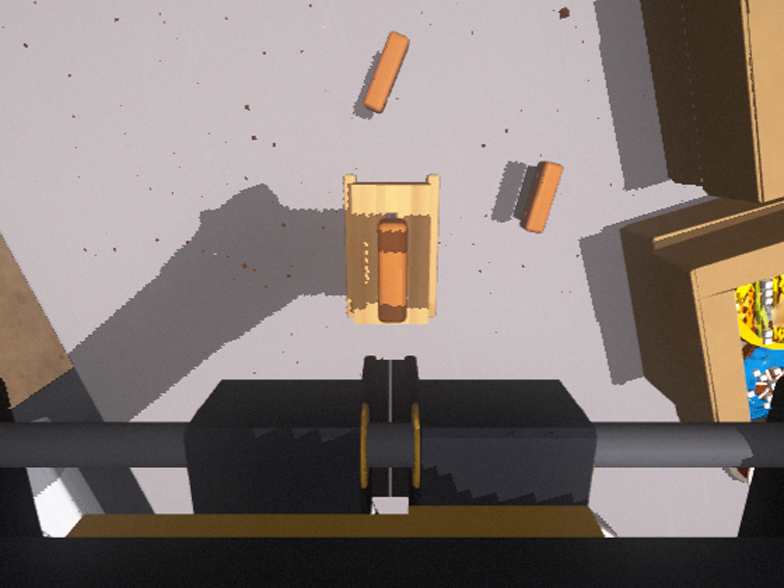

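The scraper is still upright in its slot (grip at (392,270)). The fingers had probably only just arrived when I lifted. I'll grasp again, deeper and harder, and wait longer.

carry_out(
  increments=[
    [0, 0, 0, 0, 0, 0, 0.5],
    [20, 0, -1, 0, 0.2, 0.3, 0.5],
    [20, 0, 0, 0, 0, 0, 0.5],
    [20, 0, 0, 0, 0, 0, 0.5],
    [15, 0, 0, 0, 0, 0, 0.5],
    [0, 0, 0, 0, 0, 0, 0.5],
    [0, 0, 0, 0, 0, 0, 0.5],
  ],
  force=55,
)

```text
clock: 4.58
tcp_pos: [0.5423, 0.2232, 0.1587]
eef_rot: [0.577, 0.416, -0.566, 0.417]
force: [-0.2, 0.2, 0.2]
opening: 0.447
```

```bash
python3 - <<'E'
from h import *
plan([540,222.3,66],-17.9,.5,vmax=20)
E
```

```text
t 4.58 tcp [542.3 223.2 158.7] jaw -17.8 tilt [0.014 0.007] open 0.447 F [-0.2  0.2  0.2] T [-0.15  0.11 -0.01] q [-0.76  0.2   0.37  1.69 -0.08  1.25 -0.68]
rows 5
[[18.5,-0.6,0.5,0.03,-0.13,-0.12,0.5],[18.5,-0.5,0.5,0.03,-0.13,-0.12,0.5],[18.5,-0.5,0.4,0.03,-0.13,-0.12,0.5],[18.5,-0.5,0.4,0.03,-0.13,-0.12,0.5],[18.5,-0.4,0.4,0.03,-0.13,-0.12,0.5]]
```

carry_out(
  increments=[
    [20, -0.5, 0.5, 0, -0.2, -0.2, 0.5],
    [20, -0.5, 0.5, 0, -0.2, -0.2, 0.5],
    [20, -0.5, 0.5, 0, -0.2, -0.2, 0.5],
    [20, -0.5, 0.5, 0, 0, 0, 0.5],
    [12, 0, 0, 0, 0, 0, 0.5],
    [4, 0, 0, 0, 0, 0, 0.5],
    [0, 0, 0, 0, 0, 0, 0.5],
  ],
)

```text
clock: 5.17
tcp_pos: [0.5448, 0.2245, 0.0664]
eef_rot: [0.575, 0.417, -0.568, 0.417]
force: [0.2, -0.5, 0.2]
opening: 0.501
```

```bash
python3 - <<'E'
from h import *
plan([540,222.3,66],-17.9,.5,vmax=20)
E
```

```text
t 5.17 tcp [544.8 224.5  66.4] jaw -17.8 tilt [0.008 0.005] open 0.501 F [ 0.2 -0.5  0.2] T [-0.11  0.11 -0.01] q [-0.74  0.29  0.36  1.78 -0.12  1.08 -0.65]
rows 1
[[0.4,-3.9,3.5,0.14,-0.44,-0.37,0.5]]
```

carry_out(
  increments=[
    [0.5, -4, 3.5, 0.1, -0.5, -0.4, 0.5],
    [0, 0, 0, 0, 0, 0, 0],
    [0, 0, 0, 0, 0, 0, 0],
    [0, 0, 0, 0, 0, 0, 0],
    [0, 0, 0, 0, 0, 0, 0],
    [0, 0, 0, 0, 0, 0, 0],
    [0, 0, 0, 0, 0, 0, 0],
    [0, 0, 0, 0, 0, 0, 0],
  ],
  force=55,
)

```text
clock: 5.83
tcp_pos: [0.5432, 0.224, 0.0721]
eef_rot: [0.574, 0.416, -0.569, 0.417]
force: [0.3, -0.5, -0.9]
opening: 0.063
```

carry_out(
  increments=[
    [0, 0, 0, 0, 0, 0, 0],
    [0, 0, 0, 0, 0, 0, 0],
    [0, 0, 0, 0, 0, 0, 0],
    [-4, 0, 0, 0, 0, 0, 0],
    [-6, 0, 0, 0, 0, 0, 0],
    [-8, 0, 0, 0, 0, 0, 0],
    [0, 0, 0, 0, 0, 0, 0],
  ],
)

```text
clock: 6.42
tcp_pos: [0.5428, 0.2237, 0.0915]
eef_rot: [0.574, 0.416, -0.569, 0.417]
force: [0.2, 0.1, 0.9]
opening: 0.007
```

```bash
python3 - <<'E'
from h import *
plan([540,222,110],-17.9,.0,vmax=10)
E
```

```text
t 6.42 tcp [542.8 223.7  91.5] jaw -17.9 tilt [0.005 0.003] open 0.007 F [0.2 0.1 0.9] T [-0.03 -0.   -0.  ] q [-0.75  0.26  0.36  1.76 -0.1   1.13 -0.67]
rows 2
[[-9.2,-1.1,1.2,0.01,-0.12,-0.13,0.0],[-9.2,-1.1,1.2,0.01,-0.12,-0.13,0.0]]
```

The fingers closed on nothing. I'll compare the measured TCP with where the cameras see the fingertips.

```bash
python3 - <<'E'
from h import *
o,M=state();t=o["tcp_pos"]
pan=[]
for n in["scene","side","wrist"]:
    im=arm.get_image(n);np.savez(n+"3.npz",**im)
    p=im["pixels"][:,:,::-1].copy()
    for X,c in [(t,(0,0,255)),(t+M[:,0]*.008,(0,255,0)),([.540,.2223,.0945],(255,0,0))]:
        u=proj(im,X);print(n,u.round(1));cv2.circle(p,tuple(int(round(v)) for v in u),1,c,-1)
    if n!="wrist":
        u=proj(im,t).astype(int);p=cv2.resize(p[u[1]-50:u[1]+50,u[0]-50:u[0]+50],(390,390),interpolation=cv2.INTER_NEAREST)
    else: p=cv2.resize(p[180:370,200:390],(390,390))
    pan.append(p)
cv2.imwrite("pics/c3.png",cv2.resize(np.hstack(pan[:2]),(780,390))); cv2.imwrite("pics/c3w.png",pan[2])
E
```

```text
t 6.42 tcp [542.8 223.7  91.5] jaw -17.9 tilt [0.005 0.003] open 0.007 F [0.2 0.1 0.9] T [-0.03 -0.   -0.  ] q [-0.75  0.26  0.36  1.76 -0.1   1.13 -0.67]
scene [224.7 176.4]
scene [224.9 178.1]
scene [224.2 176.3]
side [260.1 289.2]
side [260.2 290.9]
side [261.2 288.4]
wrist [278.7 253.9]
wrist [278.7 248.7]
wrist [274.7 259.4]
```

View pics/c3.png

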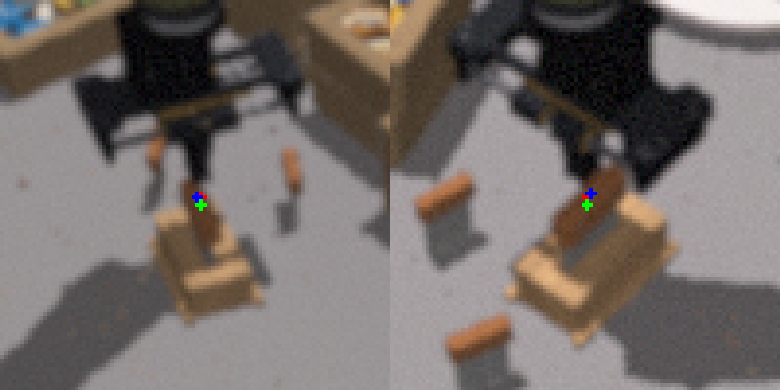

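```bash
python3 - <<'E'
from h import *
o=arm.observe();M=R.from_quat(o["eef_rot"]).as_matrix();t=o["tcp_pos"]
for n in["wrist3.npz","scene3.npz","side3.npz"]:
    im=dict(np.load(n));P=cloud(im);q=(P-t)@M*1000
    rgb=im["pixels"].astype(int)
    dark=(rgb.max(-1)<60)
    m=dark&(abs(q[...,1])<25)&(abs(q[...,2])<25)&(q[...,0]>-120)&(q[...,0]<30)
    print(n,m.sum(),"x pct",np.percentile(q[m][:,0],[50,75,90,95,99,100]).round(1))
    tip=q[m][q[m][:,0]>np.percentile(q[m][:,0],90)-8];print("  near tip mean",tip.mean(0).round(1))
    b=(rgb[...,0]>rgb[...,2]+40)&(abs(q[...,1])<60)&(abs(q[...,2])<60)&(P[...,2]>.055)
    g=P[b]*1000;r=cv2.minAreaRect(g[:,:2].astype(np.float32));print("  grip",np.round(r[0],1),np.round(r[1],1),round(r[2],1),np.percentile(g[:,2],[5,50,95,99]).round(1))
E
```

```text
wrist3.npz 2374 x pct [-61.6 -45.8 -35.3 -31.4 -28.   -2.8]
  near tip mean [-35.5   0.6 -10.5]
  grip [542.5 239.2] [41.4 84.3] 87.3 [ 91.4 213.7 217.3 218. ]
scene3.npz 68 x pct [-67.8 -50.5 -41.2 -38.  -36.4 -36.2]
  near tip mean [-41.5  -0.2  10.9]
  grip [531.5 207.9] [71.7 44.1] 41.1 [ 69.2  90.7 109.3 206.6]
side3.npz 47 x pct [-49.2 -43.  -38.5 -37.8 -36.  -35.4]
  near tip mean [-41.4  -2.9  -7.2]
  grip [539.  199.3] [109.6  75.9] 48.2 [ 74.6  92.4 538.4 544.6]
```

View pics/c3w.png

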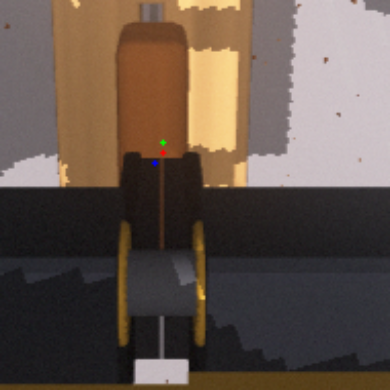

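```bash
python3 - <<'E'
from h import *
for n,t,j,yr in[("w1.npz",[546.1,201.6,232.7],-22.2,(25,70)),("w2.npz",[537.6,220.5,226.7],-17.7,(-1,20))]:
    im=dict(np.load(n));q=(cloud(im)*1000-t)@Rj(j)
    for s in(1,-1):
        m=(q[...,1]*s>yr[0])&(q[...,1]*s<yr[1])&(abs(q[...,2])<16)&(q[...,0]>-90)&(q[...,0]<40)
        x=q[m];print(n,s,len(x));h=np.histogram(x[:,0],np.arange(-90,41,10));print(h[0]);k=x[x[:,0]>np.percentile(x[:,0],97)-5];print("  tip",k.mean(0).round(1),np.ptp(k[:,1]),np.percentile(x[:,0],[97,99,100]).round(1))
im=dict(np.load("w2.npz"));V=np.linalg.inv(im["view"]);print(((V[:3,3]*1000-[537.6,220.5,226.7])@Rj(-17.7)).round(1))
E
```

```text
w1.npz 1 2783
[434 550 462 445 401 382 109   0   0   0   0   0   0]
  tip [-30.5  46.   -5.2] 9.53125123693691 [-29.1 -27.5 -26.1]
w1.npz -1 2935
[572 542 474 434 402 383 128   0   0   0   0   0   0]
  tip [-30.2 -45.2  -5.2] 9.269821191827823 [-28.9 -27.4 -25.6]
w2.npz 1 1372
[ 30 361 210 233 277 196  65   0   0   0   0   0   0]
  tip [-30.2   4.4 -10.4] 10.784294517746766 [-28.9 -27.1 -26. ]
w2.npz -1 1122
[ 43 279 165 198 206 178  53   0   0   0   0   0   0]
  tip [-30.2  -3.7 -10.5] 9.298636957711219 [-28.9 -27.1 -25.8]
[-188.6    1.6  -80.4]
```

Cameras agree that the fingertips are about 28–36 mm behind the reported TCP, not 8 mm ahead. All earlier closings were above the grip, so I need to go about 36 mm lower.

carry_out(
  increments=[
    [0, -2, 1, 0, -0.2, -0.2, 0.5],
    [0, 0, 0, 0, 0, 0, 0.5],
    [0, 0, 0, 0, 0, 0, 0.5],
    [0, 0, 0, 0, 0, 0, 0.5],
    [0, 0, 0, 0, 0, 0, 0.5],
    [8, 0, 0, 0, 0, 0, 0.5],
    [10, 0, 0, 0, 0, 0, 0.5],
    [0, 0, 0, 0, 0, 0, 0.5],
  ],
)

```text
clock: 7.23
tcp_pos: [0.5385, 0.2227, 0.0691]
eef_rot: [-0.57, -0.417, 0.573, -0.416]
force: [-0.4, 0.0, -0.6]
opening: 0.473
```

```bash
python3 - <<'E'
from h import *
plan([540,222.3,36],-17.9,.5,vmax=10)
E
```

```text
t 7.23 tcp [538.5 222.7  69.1] jaw -17.9 tilt [-0.003 -0.002] open 0.473 F [-0.4  0.  -0.6] T [-0.09  0.13  0.03] q [-0.75  0.28  0.36  1.78 -0.11  1.1  -0.66]
rows 4
[[8.3,0.4,-0.0,0.01,0.03,0.03,0.5],[8.3,0.4,-0.0,0.01,0.03,0.03,0.5],[8.3,0.4,-0.0,0.01,0.03,0.03,0.5],[8.3,0.4,-0.0,0.01,0.03,0.03,0.5]]
```

carry_out(
  increments=[
    [8, 0.4, 0, 0, 0, 0, 0.5],
    [8, 0.4, 0, 0, 0, 0, 0.5],
    [8, 0.4, 0, 0, 0, 0, 0.5],
    [8, 0.3, 0, 0, 0, 0, 0.5],
    [3, 0, 0, 0, 0, 0, 0.5],
    [0, 0, 0, 0, 0, 0, 0.5],
  ],
)

```text
clock: 7.73
tcp_pos: [0.5386, 0.2213, 0.028]
eef_rot: [-0.569, -0.417, 0.574, -0.416]
force: [0.3, -0.2, -0.8]
opening: 0.498
```

```bash
python3 - <<'E'
from h import *
plan([540,222.3,36],-17.9,.5,vmax=10)
E
```

```text
t 7.73 tcp [538.6 221.3  28. ] jaw -17.9 tilt [-0.006 -0.004] open 0.498 F [ 0.3 -0.2 -0.8] T [-0.08  0.07  0.  ] q [-0.74  0.33  0.35  1.81 -0.13  1.03 -0.64]
rows 1
[[-8.0,1.0,-1.4,0.03,0.3,0.27,0.5]]
```

carry_out(
  increments=[
    [-6, 1, -1, 0, 0.3, 0.3, 0.5],
    [0, 0, 0, 0, 0, 0, 0.5],
    [0, 0, 0, 0, 0, 0, 0],
    [0, 0, 0, 0, 0, 0, 0],
    [0, 0, 0, 0, 0, 0, 0],
    [0, 0, 0, 0, 0, 0, 0],
    [0, 0, 0, 0, 0, 0, 0],
    [0, 0, 0, 0, 0, 0, 0],
  ],
  force=50,
)

```text
clock: 8.4
tcp_pos: [0.5412, 0.2226, 0.0362]
eef_rot: [0.573, 0.416, -0.57, 0.417]
force: [-0.5, -0.6, -2.1]
opening: 0.227
```

carry_out(
  increments=[
    [0, 0, 0, 0, 0, 0, 0],
    [0, 0, 0, 0, 0, 0, 0],
    [0, 0, 0, 0, 0, 0, 0],
  ],
)

```text
clock: 8.65
tcp_pos: [0.5412, 0.2226, 0.0363]
eef_rot: [0.573, 0.416, -0.57, 0.417]
force: [-0.5, -0.0, 0.7]
opening: 0.23
```

```bash
python3 - <<'E'
from h import *
plan([540,222.3,200],-17.9,.0,vmax=20)
E
```

```text
t 8.65 tcp [541.2 222.6  36.3] jaw -17.9 tilt [0.004 0.002] open 0.230 F [-0.5 -0.   0.7] T [-0.09  0.1  -0.07] q [-0.74  0.32  0.36  1.81 -0.13  1.03 -0.65]
rows 9
[[-18.2,-0.1,0.0,0.0,-0.02,-0.02,0.0],[-18.2,-0.1,0.0,0.0,-0.02,-0.02,0.0],[-18.2,-0.1,0.0,0.0,-0.02,-0.02,0.0],[-18.2,-0.1,0.0,0.0,-0.02,-0.02,0.0],[-18.2,-0.1,0.0,0.0,-0.02,-0.02,0.0],[-18.2,-0.1,0.0,0.0,-0.02,-0.02,0.0],[-18.2,-0.1,0.1,0.0,-0.02,-0.02,0.0],[-18.2,-0.1,0.1,0.0,-0.02,-0.02,0.0]]
[[-18.2,-0.1,0.1,0.0,-0.02,-0.02,0.0]]
```

carry_out(
  increments=[
    [-8, 0, 0, 0, 0, 0, 0],
    [-12, 0, 0, 0, 0, 0, 0],
    [-16, 0, 0, 0, 0, 0, 0],
    [-20, 0, 0, 0, 0, 0, 0],
    [-24, 0, 0, 0, 0, 0, 0],
    [-28, 0, 0, 0, 0, 0, 0],
    [-28, 0, 0, 0, 0, 0, 0],
    [-10, 0, 0, 0, 0, 0, 0],
  ],
)

```text
clock: 9.32
tcp_pos: [0.5374, 0.2204, 0.1895]
eef_rot: [-0.57, -0.416, 0.573, -0.416]
force: [0.5, -0.2, -0.9]
opening: 0.226
```

```bash
python3 - <<'E'
from h import *
plan([509,-250,205],-28,0,vmax=36)
E
```

```text
t 9.32 tcp [537.4 220.4 189.5] jaw -17.9 tilt [-0.004 -0.003] open 0.226 F [ 0.5 -0.2 -0.9] T [-0.07 -0.04 -0.03] q [-0.76  0.18  0.37  1.65 -0.07  1.33 -0.69]
rows 14
[[-1.0,8.4,32.6,0.72,0.02,0.01,0],[-1.0,8.8,32.5,0.72,0.02,0.01,0],[-1.0,9.2,32.4,0.72,0.02,0.01,0],[-1.0,9.6,32.3,0.72,0.02,0.01,0],[-1.0,10.0,32.1,0.72,0.02,0.01,0],[-1.0,10.4,32.0,0.72,0.02,0.01,0],[-1.1,10.8,31.9,0.72,0.02,0.01,0],[-1.1,11.2,31.7,0.72,0.02,0.01,0]]
[[-1.1,11.6,31.6,0.72,0.02,0.01,0],[-1.1,12.0,31.4,0.72,0.02,0.01,0],[-1.1,12.4,31.3,0.72,0.02,0.01,0],[-1.1,12.8,31.1,0.72,0.02,0.01,0],[-1.1,13.2,31.0,0.72,0.02,0.01,0],[-1.1,13.6,30.8,0.72,0.02,0.01,0]]
```

carry_out(
  increments=[
    [-8, 7, 33, 0.7, 0, 0, 0],
    [-6, 7.5, 33, 0.7, 0, 0, 0],
    [-6, 8, 33, 0.7, 0, 0, 0],
    [-4, 8.5, 33, 0.7, 0, 0, 0],
    [-2, 9, 33, 0.7, 0, 0, 0],
    [-2, 9.5, 33, 0.7, 0, 0, 0],
    [0, 9.5, 33, 0.7, 0, 0, 0],
    [0, 10, 33, 0.7, 0, 0, 0],
  ],
)

```text
clock: 9.98
tcp_pos: [0.5112, -0.05, 0.2233]
eef_rot: [0.591, 0.393, -0.586, 0.391]
force: [0.8, -0.8, -1.6]
opening: 0.228
```

```bash
python3 - <<'E'
from h import *
plan([535,-197,222],-28,0,vmax=36)
E
```

```text
t 9.98 tcp [511.2 -50.  223.3] jaw -22.7 tilt [0.005 0.007] open 0.228 F [ 0.8 -0.8 -1.6] T [-0.17  0.02 -0.01] q [-0.53 -0.    0.58  1.76 -0.01  1.38 -0.34]
rows 5
[[0.1,15.7,25.3,1.07,-0.09,-0.02,0],[0.1,16.2,25.0,1.07,-0.09,-0.02,0],[0.2,16.7,24.7,1.07,-0.09,-0.02,0],[0.2,17.1,24.4,1.07,-0.09,-0.02,0],[0.2,17.6,24.0,1.07,-0.09,-0.02,0]]
```

carry_out(
  increments=[
    [0, 15.5, 25, 1.1, 0, 0, 0],
    [0, 16, 25, 1.1, 0, 0, 0],
    [0, 16.5, 24.5, 1.1, 0, 0, 0],
    [0, 17, 24, 1.1, 0, 0, 0],
    [0, 10, 12, 0.5, 0, 0, 0],
    [0, 0, 0, 0, 0, 0, 0],
    [0, 0, 0, 0, 0, 0, 0],
  ],
)

```text
clock: 10.57
tcp_pos: [0.5271, -0.1999, 0.2233]
eef_rot: [0.611, 0.361, -0.606, 0.36]
force: [0.0, 0.2, -1.5]
opening: 0.226
```

```bash
python3 - <<'E'
from h import *
o,M=state();t=o["tcp_pos"]*1000
im=arm.get_image("wrist");np.savez("w4.npz",**im);save(im,"w4.png",None,1.4)
P=cloud(im)*1000
q=P.reshape(-1,3)
m=(q[:,2]>58)&(q[:,2]<75)&(np.hypot(q[:,0]-509,q[:,1]+250)<60)
print(m.sum(),cv2.minAreaRect(q[m][:,:2].astype(np.float32)),np.median(q[m][:,2]))
print("slot guess px",proj(im,[.509,-.250,.067])*1.4)
E
```

```text
t 10.57 tcp [ 527.1 -199.9  223.3] jaw -28.8 tilt [0.006 0.005] open 0.226 F [ 0.   0.2 -1.5] T [-0.1   0.07 -0.01] q [-0.35  0.14  0.74  1.65 -0.1   1.38 -0.1 ]
332 ((522.0559692382812, -222.92166137695312), (24.611568450927734, 35.593414306640625), 60.52075958251953) 65.32248002150537
slot guess px [399.7240771  340.47924132]
```

View pics/w4.png

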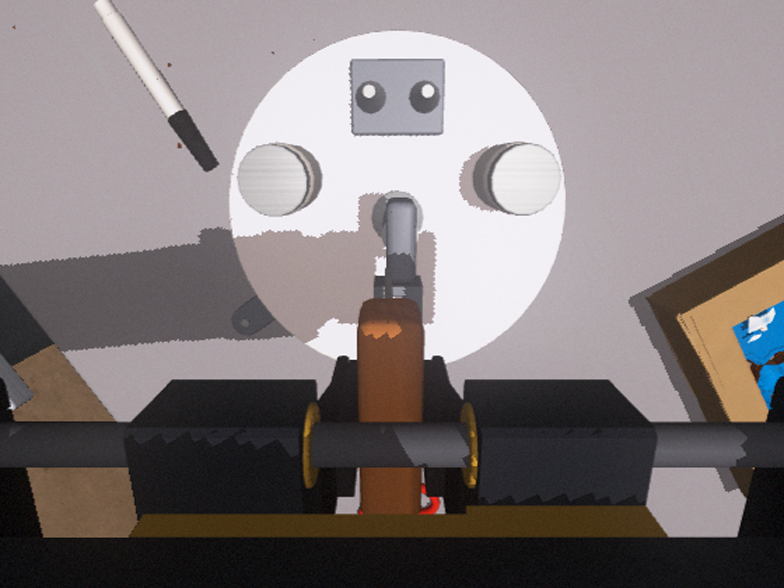

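Wrist view (×1.4): the disc is centred at (397,200), the handle bar at (400,235) and the scraper in hand at (390,400), which hides the block at (400,285). I'll move 110 mm outward so the camera sees the slot.

carry_out(
  increments=[
    [0, 2, 30, 0, 0, 0, 0],
    [0, 2, 30, 0, 0, 0, 0],
    [0, 2, 30, 0, 0, 0, 0],
    [0, 1, 15, 0, 0, 0, 0],
    [0, 0, 0, 0, 0, 0, 0],
    [0, 0, 0, 0, 0, 0, 0],
    [0, 0, 0, 0, 0, 0, 0],
  ],
)

```text
clock: 11.2
tcp_pos: [0.4857, -0.2829, 0.221]
eef_rot: [0.609, 0.37, -0.6, 0.364]
force: [0.4, 0.7, -0.7]
opening: 0.228
```

```bash
python3 - <<'E'
from h import *
o,M=state();t=o["tcp_pos"]*1000
im=arm.get_image("wrist");np.savez("w5.npz",**im);save(im,"w5.png",None,1.4)
for n in["w4.npz","w5.npz"]:
    i2=dict(np.load(n));q=cloud(i2).reshape(-1,3)*1000
    d=np.hypot(q[:,0]-550,q[:,1]+172)
    for nm,m in [("bar",(q[:,2]>150)&(q[:,2]<163)&(d<40)),("block",(q[:,2]>58)&(q[:,2]<75)&(np.hypot(q[:,0]-509,q[:,1]+250)<60)),("scr",(q[:,2]>t[2]+35)&(q[:,2]<t[2]+70)&(np.hypot(q[:,0]-t[0],q[:,1]-t[1])<50))]:
        if m.sum()>5:
            r=cv2.minAreaRect(q[m][:,:2].astype(np.float32));print(n,nm,m.sum(),np.round(r[0],1),np.round(r[1],1),round(r[2],1),np.median(q[m][:,2]).round(1))
    m=(abs(q[:,2]-31)<5)&(d<145);h=cv2.convexHull(q[m][:,:2].astype(np.float32))[:,0]
    from scipy.optimize import least_squares
    f=least_squares(lambda x:np.hypot(h[:,0]-x[0],h[:,1]-x[1])-130,[550,-172],loss="soft_l1",f_scale=2);print(n,"disc centre",f.x.round(1),np.median(abs(f.fun)).round(2))
E
```

```text
t 11.20 tcp [ 485.7 -282.9  221. ] jaw -27.4 tilt [0.006 0.015] open 0.228 F [ 0.4  0.7 -0.7] T [-0.14  0.05 -0.  ] q [-0.23  0.15  0.8   1.66 -0.12  1.39  0.11]
w4.npz bar 1189 [ 549.8 -172.2] [44.4 15.6] 61.1 156.1
w4.npz block 332 [ 522.1 -222.9] [24.6 35.6] 60.5 65.3
w4.npz disc centre [ 549.8 -172. ] 0.67
w5.npz bar 1695 [ 549.9 -172.2] [44.1 15.9] 62.4 156.0
w5.npz block 2618 [ 507.5 -249.4] [84.2 36.1] 61.3 65.5
w5.npz scr 7166 [ 488.7 -284.1] [68.9 40.7] 77.6 277.9
w5.npz disc centre [ 549.5 -172.5] 0.76
```

View pics/w5.png

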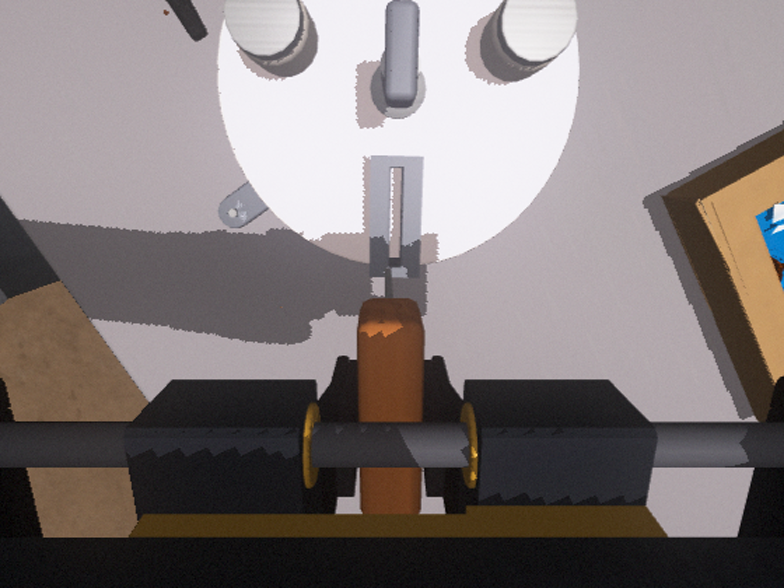

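```bash
python3 - <<'E'
from h import *
im=dict(np.load("w5.npz"));P=cloud(im)*1000;rgb=im["pixels"].astype(int)
t=np.array([485.7,-282.9,221.0]);o=arm.observe();M=R.from_quat(o["eef_rot"]).as_matrix();print((o["tcp_pos"]*1000).round(1))
q=(P-t)@M
u,v=np.meshgrid(np.arange(560),np.arange(420));
m=(u>250)&(u<306)&(v>205)&(v<300)&(rgb[...,0]>rgb[...,2]+40)
x=q[m];print("grip tool coords",np.percentile(x,[2,50,98],axis=0).round(1))
top=x[x[:,0]<np.percentile(x[:,0],30)];print(np.percentile(top,[2,50,98],axis=0).round(1))
b=(u>272)&(u<284)&(v>194)&(v<212)&(q[...,0]>-25)&(q[...,0]<60);print("blade",b.sum(),np.percentile(q[b],[5,50,95],axis=0).round(1) if b.sum() else '')
uv=[(234/1.4,212/1.4)];
for a in uv: print("stud",P[int(a[1]),int(a[0])].round(1))
p=P.reshape(-1,3);c=rgb.reshape(-1,3);d=np.hypot(p[:,0]-549.7,p[:,1]+172.3)
k=(p[:,2]>6)&(p[:,2]<16)&(d>133)&(d<180)&(p[:,0]<480)&(p[:,1]>-260);print("tab",k.sum(),p[k].mean(0).round(1),np.degrees(np.arctan2(*(p[k].mean(0)[:2]-[549.7,-172.3])[::-1])).round(1),d[k].max())
print("slot hover");plan([507.5,-249.4,180],-28.7,0,vmax=20)
E
```

```text
[ 486.1 -282.2  221. ]
grip tool coords [[nan nan nan]
 [nan nan nan]
 [nan nan nan]]Traceback (most recent call last):
  File "<stdin>", line 8, in <module>
    return _quantile_unchecked(
        a, q, axis, out, overwrite_input, method, keepdims, weights)
    return _ureduce(a,
                    func=_quantile_ureduce_func,
    ...<5 lines>...
                    overwrite_input=overwrite_input,
                    method=method)
    r = func(a, **kwargs)
    result = _quantile(arr,
                       quantiles=q,
    ...<2 lines>...
                       out=out,
                       weights=wgt)
    slices_having_nans = np.isnan(arr[-1, ...])
                                  ~~~^^^^^^^^^
IndexError: index -1 is out of bounds for axis 0 with size 0
```

```bash
python3 - <<'E'
from h import *
im=dict(np.load("w5.npz"));P=cloud(im)*1000;rgb=im["pixels"].astype(int)
t=np.array([485.7,-282.9,221.0]);o=arm.observe();M=R.from_quat(o["eef_rot"]).as_matrix()
q=(P-t)@M
u,v=np.meshgrid(np.arange(560),np.arange(420));
ok=~np.isnan(q[...,0])
m=ok&(u>250)&(u<306)&(v>205)&(v<300)&(rgb[...,0]>rgb[...,2]+25)
x=q[m];print("grip",m.sum(),np.percentile(x,[2,50,98],axis=0).round(1))
b=ok&(u>272)&(u<284)&(v>194)&(v<212)&(q[...,0]>-25)&(q[...,0]<60);print("blade",b.sum(),np.percentile(q[b],[5,50,95],axis=0).round(1) if b.sum() else '')
print("stud",P[151,167].round(1))
p=P.reshape(-1,3);d=np.hypot(p[:,0]-549.7,p[:,1]+172.3)
k=(p[:,2]>6)&(p[:,2]<16)&(d>133)&(d<180)&(p[:,0]<480)&(p[:,1]>-260)
c=p[k].mean(0);print("tab",k.sum(),c.round(1),np.degrees(np.arctan2(c[1]+172.3,c[0]-549.7)).round(1),d[k].max())
plan([507.5,-249.4,180],-28.7,0,vmax=20)
E
```

```text
grip 3950 [[-58.3  -8.8 -34.2]
 [-56.7   0.4 -22.6]
 [-34.7   9.8  -4. ]]
blade 92 [[-10.5  -1.5 -29.1]
 [  4.1  -0.3 -28.8]
 [ 25.1   1.3 -28.6]]
stud [ 392.2 -190.2   10. ]
tab 1124 [ 413.2 -141.     9.7] 167.1 178.4361515973609
t 11.25 tcp [ 486.1 -282.2  221. ] jaw -27.4 tilt [0.006 0.015] open 0.226 F [ 0.5 -0.1 -0.9] T [-0.18  0.06  0.06] q [-0.23  0.15  0.8   1.66 -0.12  1.39  0.11]
rows 3
[[13.9,1.3,-12.8,0.45,-0.31,0.03,0],[13.8,1.2,-12.8,0.45,-0.31,0.03,0],[13.7,1.1,-12.9,0.45,-0.31,0.03,0]]
```

carry_out(
  increments=[
    [14, 1, -13, 0.5, -0.3, 0, 0],
    [14, 1, -13, 0.4, -0.3, 0, 0],
    [14, 1, -13, 0.4, -0.3, 0, 0],
    [14, 0, 0, 0, 0, 0, 0],
    [12, 0, 0, 0, 0, 0, 0],
    [0, 0, 0, 0, 0, 0, 0],
    [0, 0, 0, 0, 0, 0, 0],
  ],
)

```text
clock: 11.83
tcp_pos: [0.5147, -0.2338, 0.1513]
eef_rot: [0.606, 0.367, -0.603, 0.365]
force: [-0.7, -0.9, -0.3]
opening: 0.226
```

```bash
python3 - <<'E'
from h import *
plan([508,-248.5,120],-28.7,0,vmax=20)
E
```

```text
t 11.83 tcp [ 514.7 -233.8  151.3] jaw -27.6 tilt [0.002 0.005] open 0.226 F [-0.7 -0.9 -0.3] T [-0.1   0.06  0.01] q [-0.28  0.2   0.76  1.75 -0.15  1.25  0.03]
rows 2
[[15.6,0.4,8.2,0.53,-0.16,0.02,0],[15.6,0.5,8.1,0.53,-0.16,0.02,0]]
```

carry_out(
  increments=[
    [10, 0.5, 8, 0.5, -0.2, 0, 0],
    [10, 0.4, 8, 0.5, -0.1, 0, 0],
    [5, 0, 0, 0, 0, 0, 0],
    [0, 0, 0, 0, 0, 0, 0],
    [0, 0, 0, 0, 0, 0, 0],
  ],
)

```text
clock: 12.25
tcp_pos: [0.5077, -0.2514, 0.1255]
eef_rot: [0.609, 0.359, -0.608, 0.36]
force: [-0.5, -0.1, -1.6]
opening: 0.23
```

```bash
python3 - <<'E'
from h import *
plan([508,-248.5,115],-28.7,0,vmax=20)
E
```

```text
t 12.25 tcp [ 507.7 -251.4  125.5] jaw -28.8 tilt [ 0.002 -0.001] open 0.230 F [-0.5 -0.1 -1.6] T [-0.06  0.1  -0.02] q [-0.26  0.23  0.77  1.78 -0.17  1.2   0.05]
rows 1
[[10.5,-1.2,-2.7,-0.14,0.01,-0.12,0]]
```

carry_out(
  increments=[
    [8, -1.2, -2.5, 0, 0, -0.1, 0],
    [0, 0, 0, 0, 0, 0, 0],
    [0, 0, 0, 0, 0, 0, 0],
  ],
)

```text
clock: 12.5
tcp_pos: [0.508, -0.2494, 0.1174]
eef_rot: [0.609, 0.359, -0.609, 0.36]
force: [-0.5, -0.5, -1.1]
opening: 0.224
```

```bash
python3 - <<'E'
from h import *
im=arm.get_image("wrist");np.savez("w6.npz",**im);save(im,"w6.png",(200,130,360,290),3.6)
o,M=state();t=o["tcp_pos"]*1000
q=cloud(im).reshape(-1,3)*1000
m=(q[:,2]>60)&(q[:,2]<72)&(np.hypot(q[:,0]-508,q[:,1]+249)<60)
r=cv2.minAreaRect(q[m][:,:2].astype(np.float32));print(m.sum(),r)
plan([508,-248.5,115],-28.7,0,vmax=20)
E
```

```text
t 12.55 tcp [ 507.9 -249.   117.2] jaw -28.9 tilt [ 0.001 -0.   ] open 0.228 F [ 0.5 -0.4 -1.7] T [-0.09  0.06  0.01] q [-0.26  0.23  0.76  1.79 -0.17  1.19  0.05]
2193 ((512.2348022460938, -240.8092498779297), (65.19129943847656, 36.040000915527344), 61.537254333496094)
t 12.55 tcp [ 507.9 -249.   117.2] jaw -28.9 tilt [ 0.001 -0.   ] open 0.228 F [ 0.5 -0.4 -1.7] T [-0.09  0.06  0.01] q [-0.26  0.23  0.76  1.79 -0.17  1.19  0.05]
rows 1
[[2.2,-0.2,-0.5,-0.22,-0.02,-0.04,0]]
```

View pics/w6.png

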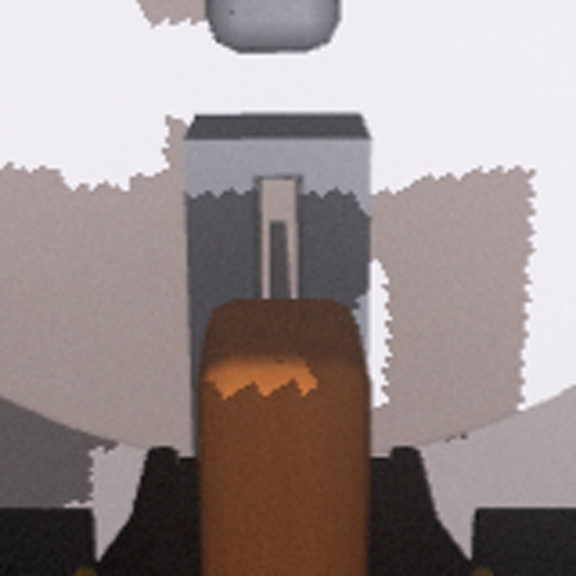

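The blade (crop x≈279) is centred over the slot (261–297), so I'll descend.

carry_out(
  increments=[
    [6, -0.1, -0.3, -0.1, 0, 0, 0],
    [6, 0, 0, 0, 0, 0, 0],
    [6, 0, 0, 0, 0, 0, 0],
    [6, 0, 0, 0, 0, 0, 0],
    [0, 0, 0, 0, 0, 0, 0],
    [0, 0, 0, 0, 0, 0, 0],
  ],
)

```text
clock: 13.05
tcp_pos: [0.5085, -0.248, 0.0906]
eef_rot: [0.609, 0.36, -0.608, 0.36]
force: [-0.2, -0.4, -0.1]
opening: 0.228
```

```bash
python3 - <<'E'
from h import *
plan([508,-248.5,68],-28.7,0,vmax=6)
E
```

```text
t 13.05 tcp [ 508.5 -248.    90.6] jaw -28.7 tilt [0.001 0.   ] open 0.228 F [-0.2 -0.4 -0.1] T [-0.13  0.11  0.02] q [-0.25  0.26  0.75  1.82 -0.2   1.14  0.07]
rows 4
[[5.7,-0.0,0.2,-0.01,-0.01,-0.01,0],[5.7,-0.0,0.2,-0.01,-0.01,-0.01,0],[5.7,-0.0,0.2,-0.01,-0.01,-0.01,0],[5.7,-0.0,0.2,-0.01,-0.01,-0.01,0]]
```

carry_out(
  increments=[
    [5, 0, 0.2, 0, 0, 0, 0],
    [5, 0, 0.2, 0, 0, 0, 0],
    [4, 0, 0, 0, 0, 0, 0],
    [3, 0, 0, 0, 0, 0, 0],
    [0, 0, 0, 0, 0, 0, 0],
    [0, 0, 0, 0, 0, 0, 0],
  ],
)

```text
clock: 13.55
tcp_pos: [0.5082, -0.2484, 0.0717]
eef_rot: [0.609, 0.36, -0.608, 0.36]
force: [-0.4, -0.9, -0.5]
opening: 0.221
```

```bash
python3 - <<'E'
from h import *
plan([508,-248.5,68],-28.7,0,vmax=6)
E
```

```text
t 13.55 tcp [ 508.2 -248.4   71.7] jaw -28.7 tilt [ 0.001 -0.   ] open 0.221 F [-0.4 -0.9 -0.5] T [-0.1   0.06 -0.01] q [-0.24  0.29  0.75  1.84 -0.22  1.1   0.09]
rows 1
[[3.7,-0.2,0.2,-0.04,-0.02,-0.05,0]]
```

carry_out(
  increments=[
    [2, 0, 0, 0, 0, 0, 0],
    [1.5, 0, 0, 0, 0, 0, 0],
    [1, 0, 0, 0, 0, 0, 0],
    [0, 0, 0, 0, 0, 0, 0],
  ],
)

```text
clock: 13.88
tcp_pos: [0.5093, -0.2491, 0.0685]
eef_rot: [0.609, 0.36, -0.608, 0.361]
force: [0.7, -0.3, -2.3]
opening: 0.229
```

```bash
python3 - <<'E'
from h import *
state()
E
```

```text
t 13.88 tcp [ 509.3 -249.1   68.5] jaw -28.7 tilt [ 0.003 -0.   ] open 0.229 F [ 0.7 -0.3 -2.3] T [-0.04  0.08 -0.02] q [-0.23  0.29  0.75  1.84 -0.22  1.09  0.09]
```

Expected home height. One gentle press confirms contact.

carry_out(
  increments=[
    [1.5, 0, 0, 0, 0, 0, 0],
    [1.5, 0, 0, 0, 0, 0, 0],
    [0.5, 0, 0, 0, 0, 0, 0],
  ],
)

```text
clock: 14.13
tcp_pos: [0.5115, -0.2502, 0.0683]
eef_rot: [0.611, 0.359, -0.606, 0.362]
force: [0.1, -0.5, -1.5]
opening: 0.229
```

```bash
python3 - <<'E'
from h import *
state()
E
```

```text
t 14.13 tcp [ 511.5 -250.2   68.3] jaw -28.7 tilt [ 0.008 -0.001] open 0.229 F [ 0.1 -0.5 -1.5] T [-0.07  0.1  -0.  ] q [-0.23  0.29  0.75  1.84 -0.23  1.09  0.1 ]
```

z stays at 68.3, which matches home, so the blade is seated. Release and rise.

carry_out(
  increments=[
    [0, 0, 0, 0, 0, 0, 0.55],
    [0, 0, 0, 0, 0, 0, 0.55],
    [0, 0, 0, 0, 0, 0, 0.55],
    [0, 0, 0, 0, 0, 0, 0.55],
    [0, 0, 0, 0, 0, 0, 0.55],
    [0, 0, 0, 0, 0, 0, 0.55],
  ],
)

```text
clock: 14.63
tcp_pos: [0.5118, -0.2502, 0.068]
eef_rot: [0.611, 0.358, -0.606, 0.362]
force: [0.1, 0.5, -0.2]
opening: 0.529
```

carry_out(
  increments=[
    [-8, 0, 0, 0, 0.2, 0.2, 0.55],
    [-15, 0, 0, 0, 0.2, 0.2, 0.55],
    [-25, 0, 0, 0, 0, 0, 0.55],
    [-30, 0, 0, 0, 0, 0, 0.55],
    [-30, 0, 0, 0, 0, 0, 0.55],
    [-20, 0, 0, 0, 0, 0, 0.55],
    [0, 0, 0, 0, 0, 0, 0.55],
    [0, 0, 0, 0, 0, 0, 0.55],
  ],
)

```text
clock: 15.3
tcp_pos: [0.508, -0.2518, 0.2086]
eef_rot: [0.616, 0.356, -0.602, 0.363]
force: [-0.6, 1.0, -0.3]
opening: 0.55
```

```bash
python3 - <<'E'
from h import *
o,M=state()
im=arm.get_image("wrist");np.savez("w7.npz",**im);save(im,"w7.png",None,1.0)
P=cloud(im)*1000;q=P.reshape(-1,3)
def rr(nm,m):
    if m.sum()>5:
        r=cv2.minAreaRect(q[m][:,:2].astype(np.float32));print(nm,m.sum(),np.round(r[0],1),np.round(r[1],1),round(r[2],1),np.percentile(q[m][:,2],[5,50,95]).round(1))
d=np.hypot(q[:,0]-549.8,q[:,1]+172.2)
rr("bar",(q[:,2]>150)&(q[:,2]<163)&(d<35))
s=np.hypot(q[:,0]-508,q[:,1]+249)<45
rr("grip top",s&(q[:,2]>105)&(q[:,2]<145)); 
rr("block",s&(q[:,2]>60)&(q[:,2]<72))
print("handle grasp at tcp z 140-47=93");plan([549.8,-172.2,150],-28.6,.55)
E
```

```text
t 15.30 tcp [ 508.  -251.8  208.6] jaw -28.9 tilt [0.022 0.001] open 0.550 F [-0.6  1.  -0.3] T [-0.05  0.1  -0.02] q [-0.28  0.14  0.78  1.68 -0.11  1.34  0.01]
bar 1634 [ 549.6 -172. ] [43.4 15.9] 61.3 [153.4 156.  157.5]
grip top 2088 [ 510.9 -251.1] [70.3 20.3] 61.8 [121.3 125.1 126.5]
block 1338 [ 509.3 -250.3] [84.1 35.9] 62.7 [64.2 65.5 66.8]
handle grasp at tcp z 140-47=93
t 15.35 tcp [ 508.2 -252.2  208.7] jaw -28.9 tilt [0.023 0.001] open 0.552 F [ 0.2 -0.4 -0. ] T [-0.15  0.13 -0.01] q [-0.28  0.14  0.78  1.68 -0.11  1.34  0.01]
rows 3
[[19.9,-1.1,-29.8,-0.11,-0.23,-0.37,0.55],[19.8,-1.0,-29.9,-0.11,-0.23,-0.37,0.55],[19.7,-0.8,-30.0,-0.11,-0.23,-0.37,0.55]]
```

View pics/w7.png

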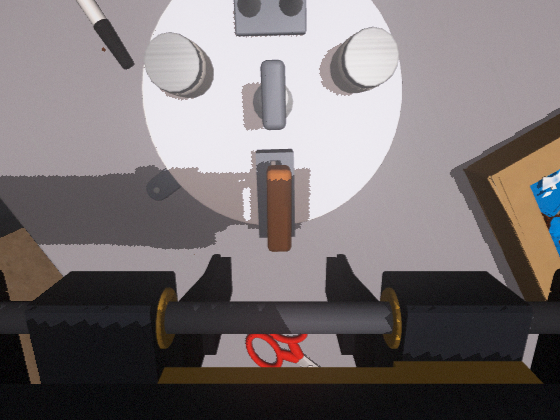

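The wrist picture shows the scraper seated in the block at (279,208), top at z≈126.5 (expected 127), and the handle at (273,95). The scissors at (275,345) and the marker look undisturbed. Next is the handle.

carry_out(
  increments=[
    [13, -1, -28, 0, -0.3, -0.4, 0.55],
    [13, -1, -28, 0, -0.3, -0.4, 0.55],
    [8, -1, -25, 0, -0.2, -0.3, 0.55],
    [0, 0, 0, 0, 0, 0, 0.55],
    [0, 0, 0, 0, 0, 0, 0.55],
    [0, 0, 0, 0, 0, 0, 0.55],
  ],
)

```text
clock: 15.85
tcp_pos: [0.5428, -0.1786, 0.1706]
eef_rot: [-0.608, -0.358, 0.612, -0.357]
force: [0.1, -0.4, -0.7]
opening: 0.549
```

```bash
python3 - <<'E'
from h import *
plan([549.7,-172.1,150],-28.5,.55)
E
```

```text
t 15.85 tcp [ 542.8 -178.6  170.6] jaw -29.2 tilt [-0.007 -0.001] open 0.549 F [ 0.1 -0.4 -0.7] T [-0.11  0.04 -0.05] q [-0.36  0.2   0.72  1.7  -0.13  1.3  -0.12]
rows 1
[[20.5,2.9,-9.2,-0.72,0.26,0.31,0.55]]
```

carry_out(
  increments=[
    [5, 3, -9, -0.7, 0.3, 0.3, 0.55],
    [0, 0, 0, 0, 0, 0, 0.55],
    [0, 0, 0, 0, 0, 0, 0.55],
  ],
)

```text
clock: 16.1
tcp_pos: [0.5489, -0.1742, 0.1646]
eef_rot: [-0.608, -0.361, 0.608, -0.361]
force: [0.1, -0.9, 0.4]
opening: 0.553
```

```bash
python3 - <<'E'
from h import *
plan([549.7,-172.1,98],-28.5,.55,vmax=14)
E
```

```text
t 16.10 tcp [ 548.9 -174.2  164.6] jaw -28.7 tilt [-0.  0.] open 0.553 F [ 0.1 -0.9  0.4] T [-0.18  0.1   0.04] q [-0.36  0.21  0.72  1.7  -0.14  1.28 -0.12]
rows 5
[[13.3,-0.1,-0.4,-0.03,-0.0,0.0,0.55],[13.3,-0.1,-0.4,-0.03,-0.0,0.0,0.55],[13.3,-0.1,-0.4,-0.03,-0.0,0.0,0.55],[13.3,-0.1,-0.4,-0.03,-0.0,0.0,0.55],[13.3,-0.1,-0.4,-0.03,-0.0,0.0,0.55]]
```

carry_out(
  increments=[
    [13, 0, -0.4, 0, 0, 0, 0.55],
    [13, 0, -0.4, 0, 0, 0, 0.55],
    [13, 0, -0.4, 0, 0, 0, 0.55],
    [12, 0, -0.4, 0, 0, 0, 0.55],
    [8, 0, 0, 0, 0, 0, 0.55],
    [0, 0, 0, 0, 0, 0, 0.55],
    [0, 0, 0, 0, 0, 0, 0.55],
  ],
)

```text
clock: 16.68
tcp_pos: [0.5483, -0.1764, 0.1005]
eef_rot: [0.609, 0.359, -0.609, 0.359]
force: [1.3, -1.3, 0.4]
opening: 0.548
```

```bash
python3 - <<'E'
from h import *
plan([549.7,-172.1,98],-28.5,.55,vmax=14)
E
```

```text
t 16.68 tcp [ 548.3 -176.4  100.5] jaw -29.0 tilt [ 0.001 -0.001] open 0.548 F [ 1.3 -1.3  0.4] T [-0.07  0.08 -0.03] q [-0.34  0.27  0.71  1.78 -0.19  1.16 -0.08]
rows 1
[[2.5,-0.8,-4.5,-0.5,0.0,-0.06,0.55]]
```

carry_out(
  increments=[
    [4, -0.8, -4.5, -0.5, 0, 0, 0.55],
    [0, 0, 0, 0, 0, 0, 0],
    [0, 0, 0, 0, 0, 0, 0],
    [0, 0, 0, 0, 0, 0, 0],
    [0, 0, 0, 0, 0, 0, 0],
    [0, 0, 0, 0, 0, 0, 0],
    [0, 0, 0, 0, 0, 0, 0],
    [0, 0, 0, 0, 0, 0, 0],
  ],
  force=55,
)

```text
clock: 17.35
tcp_pos: [0.5499, -0.171, 0.0983]
eef_rot: [0.608, 0.362, -0.607, 0.362]
force: [3.3, -1.6, -3.9]
opening: 0.182
```

carry_out(
  increments=[
    [0, 0, 0, 0, 0, 0, 0],
    [0, 0, 0, 0, 0, 0, 0],
    [0, 0, 0, 0, 0, 0, 0],
    [0, 0, 0, 0, 0, 0, 0],
  ],
)

```text
clock: 17.68
tcp_pos: [0.5499, -0.171, 0.0982]
eef_rot: [0.608, 0.362, -0.607, 0.362]
force: [-0.4, -0.2, -0.5]
opening: 0.177
```

```bash
python3 - <<'E'
from h import *
state()
E
```

```text
t 17.68 tcp [ 549.9 -171.    98.2] jaw -28.4 tilt [0.001 0.001] open 0.177 F [-0.4 -0.2 -0.5] T [-0.05  0.3  -0.05] q [-0.35  0.27  0.7   1.78 -0.19  1.16 -0.08]
```

carry_out(
  increments=[
    [0, 0, 0, 2, 0, 0, 0],
    [0, 0, 0, 3, 0, 0, 0],
    [0, 0, 0, 3, 0, 0, 0],
    [0, 0, 0, 3, 0, 0, 0],
    [0, 0, 0, 3, 0, 0, 0],
    [0, 0, 0, 3, 0, 0, 0],
    [0, 0, 0, 2, 0, 0, 0],
    [0, 0, 0, 0, 0, 0, 0],
  ],
)

```text
clock: 18.35
tcp_pos: [0.5502, -0.1713, 0.0982]
eef_rot: [0.661, 0.252, -0.66, 0.252]
force: [-0.3, -0.0, 0.2]
opening: 0.174
```

```bash
python3 - <<'E'
from h import *
plan([549.8,-172.1,98],-83.5,0)
E
```

```text
t 18.35 tcp [ 550.2 -171.3   98.2] jaw -48.2 tilt [0.001 0.   ] open 0.174 F [-0.3 -0.   0.2] T [ 0.03  0.22 -0.05] q [-0.39  0.28  0.76  1.78 -0.21  1.16 -0.41]
rows 6
[[0.0,0.1,0.1,5.88,-0.01,-0.0,0],[0.0,0.1,0.1,5.88,-0.01,-0.0,0],[0.0,0.1,0.1,5.88,-0.01,-0.0,0],[0.0,0.1,0.1,5.88,-0.01,-0.0,0],[0.0,0.1,0.1,5.88,-0.01,-0.0,0],[0.0,0.1,0.1,5.88,-0.01,-0.0,0]]
```

carry_out(
  increments=[
    [0, 0, 0, 3, 0, 0, 0],
    [0, 0, 0, 4, 0, 0, 0],
    [0, 0, 0, 4, 0, 0, 0],
    [0, 0, 0, 4, 0, 0, 0],
    [0, 0, 0, 4, 0, 0, 0],
    [0, 0, 0, 4, 0, 0, 0],
    [0, 0, 0, 3, 0, 0, 0],
    [0, 0, 0, 0, 0, 0, 0],
  ],
)

```text
clock: 19.02
tcp_pos: [0.5504, -0.1718, 0.0982]
eef_rot: [0.702, 0.093, -0.7, 0.094]
force: [0.4, -0.1, -1.5]
opening: 0.181
```

```bash
python3 - <<'E'
from h import *
plan([549.8,-172.1,98],-83.5,0)
E
```

```text
t 19.02 tcp [ 550.4 -171.8   98.2] jaw -74.8 tilt [ 0.002 -0.001] open 0.181 F [ 0.4 -0.1 -1.5] T [ 0.14  0.28 -0.04] q [-0.45  0.3   0.83  1.79 -0.24  1.16 -0.85]
rows 2
[[0.1,0.1,0.3,4.34,-0.05,-0.03,0],[0.1,0.1,0.3,4.34,-0.05,-0.03,0]]
```

carry_out(
  increments=[
    [0, 0, 0, 2.5, 0, 0, 0],
    [0, 0, 0, 2.5, 0, 0, 0],
    [0, 0, 0, 1.5, 0, 0, 0],
    [0, 0, 0, 0, 0, 0, 0],
    [0, 0, 0, 0, 0, 0, 0],
  ],
)

```text
clock: 19.43
tcp_pos: [0.5504, -0.1719, 0.0982]
eef_rot: [0.706, 0.055, -0.704, 0.056]
force: [-0.5, 0.7, -1.4]
opening: 0.178
```

```bash
cat > chk.py <<'E'
from h import *
import sys
tag=sys.argv[1]
C=np.array([549.8,-172.2])
o,M=state()
for n in["scene","side"]:
    im=arm.get_image(n);np.savez(n+tag+".npz",**im)
    q=cloud(im).reshape(-1,3)*1000;rgb=im["pixels"].reshape(-1,3).astype(int)
    d=np.hypot(*(q[:,:2]-C).T)
    m=(q[:,2]>100)&(q[:,2]<135)&(d<140)&(d>40)&(rgb[:,0]>rgb[:,2]+25)
    g=q[m]
    if len(g)>5:
        r=cv2.minAreaRect(g[:,:2].astype(np.float32));c=np.array(r[0])
        print(n,"grip",len(g),c.round(1),np.round(r[1],1),round(r[2],1),"z",np.percentile(g[:,2],[50,97]).round(1),"az",np.degrees(np.arctan2(*(c-C)[::-1])).round(2))
    a=np.degrees(np.arctan2(q[:,1]-C[1],q[:,0]-C[0]))%360
    k=(q[:,2]>5)&(q[:,2]<16)&(d>140)&(d<178)&(a>170)&(a<200)
    print(n,"tab",k.sum(),"az",a[k].mean().round(2) if k.sum() else '')
    if tag=="f":
        u=proj(im,[.43,-.185,.08]).astype(int);save(im,n+"f.png",(u[0]-60,u[1]-60,u[0]+60,u[1]+60),4)
E
python3 chk.py 8
```

```text
t 19.43 tcp [ 550.4 -171.9   98.2] jaw -81.0 tilt [ 0.002 -0.001] open 0.178 F [-0.5  0.7 -1.4] T [ 0.14  0.26 -0.14] q [-0.47  0.3   0.85  1.79 -0.25  1.16 -0.95]
scene grip 198 [ 458.2 -179.8] [70.5 24.3] 10.1 z [121.9 128.3] az -175.26
scene tab 72 az 187.85
side grip 167 [ 463. -172.] [65.7 28.4] 12.5 z [121.2 129.7] az 179.84
side tab 48 az 184.31
```

```bash
cat > fit.py <<'E'
from h import *
import sys
from scipy.optimize import minimize
tag=sys.argv[1];C=np.array([549.8,-172.2])
def corners(x,y,yaw,sx,sy,z0,z1):
    c,s=np.cos(yaw),np.sin(yaw)
    return [[(x+a*c*sx/2-b*s*sy/2)/1000,(y+a*s*sx/2+b*c*sy/2)/1000,z/1000] for a in(-1,1) for b in(-1,1) for z in(z0,z1)]
S=8
def hull(im,cs,off):
    p=np.array([proj(im,c) for c in cs]);return cv2.convexHull(((p-off)*S).astype(np.float32))
data=[]
for n in["scene","side"]:
    im=dict(np.load(n+tag+".npz"));q=cloud(im)*1000;rgb=im["pixels"].astype(int)
    d=np.hypot(q[...,0]-C[0],q[...,1]-C[1])
    m=(rgb[...,0]>rgb[...,2]+18)&(rgb[...,0]>1.35*rgb[...,2])&(d<150)&(d>30)&(q[...,2]>85)&(q[...,2]<145)
    nl,lab,st,_=cv2.connectedComponentsWithStats(m.astype(np.uint8));k=1+np.argmax(st[1:,4]);m=lab==k
    x,y,w,h,_=st[k];off=np.array([x-8,y-8]);mm=m[y-8:y+h+8,x-8:x+w+8].astype(np.float32)
    big=cv2.resize(mm,None,fx=S,fy=S,interpolation=cv2.INTER_LINEAR)>.5
    data.append((n,im,off,big));print(n,"mask px",m.sum(),"box",st[k][:4])
def cost(v,which=(0,1)):
    t=0
    for i in which:
        n,im,off,big=data[i];r=np.zeros(big.shape,np.uint8)
        cv2.fillConvexPoly(r,np.round(hull(im,corners(v[0],v[1],np.radians(v[2]),70,20,97,127),off-0+0.0)+S/2).astype(np.int32),1)
        r=r>0;t+=1-(r&big).sum()/(r|big).sum()
    return t
for w in[(0,1),(0,),(1,)]:
    best=min((minimize(cost,[460+dx,-178+dy,a],args=(w,),method="Nelder-Mead",options=dict(initial_simplex=[[460+dx,-178+dy,a],[466+dx,-178+dy,a],[460+dx,-172+dy,a],[460+dx,-178+dy,a+6]],xatol=.05,fatol=1e-4)) for a in(0,8,15) for dx in(-4,4) for dy in (-6,4)),key=lambda r:r.fun)
    v=best.x;print(w,v.round(1),"cost",round(best.fun,3),"az",np.degrees(np.arctan2(C[1]-v[1],C[0]-v[0])).round(2))
for n,im,_,_ in data:
    p=proj(im,[.3922,-.1902,.010]);print(n,"stud px from wrist est",p.round(1))
    g=im["pixels"].astype(int).sum(-1);u,v=int(p[0]),int(p[1]);print(g[v-5:v+6,u-6:u+7])
E
python3 fit.py 8
```

```text
scene mask px 196 box [271 242  18  20]
side mask px 166 box [318 202  20  10]
(0, 1) [ 462.5 -178.6   12.3] cost 0.463 az 4.16
(0,) [ 462.1 -178.6   13.4] cost 0.198 az 4.16
(1,) [ 465.1 -176.1   15.4] cost 0.258 az 2.64
scene stud px from wrist est [265.2 285.4]
[[278 281 287 290 287 276 279 282 275 255 218 215 203]
 [323 350 377 364 361 343 329 331 332 306 279 238 209]
 [395 435 440 440 420 405 376 373 375 362 349 297 244]
 [456 458 467 450 429 421 419 402 401 391 380 342 295]
 [486 463 444 414 417 433 435 444 423 404 384 376 354]
 [470 459 432 391 389 425 462 459 434 401 389 381 348]
 [475 439 395 382 379 409 436 416 410 387 368 355 332]
 [465 419 357 351 371 389 395 390 390 368 362 341 357]
 [473 415 341 305 348 363 367 369 369 355 345 370 421]
 [472 433 366 299 297 318 324 334 333 349 387 433 470]
 [480 457 424 358 298 291 298 304 339 395 452 471 483]]
side stud px from wrist est [346.9 230.6]
[[432 478 472 473 469 464 467 465 476 478 481 473 476]
 [395 458 470 457 469 465 460 477 463 478 468 469 468]
 [329 397 434 435 448 450 461 463 469 474 474 471 475]
 [283 358 393 406 432 449 444 452 456 462 470 469 471]
 [240 330 364 398 416 434 447 424 422 444 461 462 483]
 [236 315 378 389 409 402 427 415 410 411 448 465 476]
 [249 317 369 377 376 396 418 385 376 381 408 455 464]
 [230 287 324 344 367 389 394 370 350 347 397 446 476]
 [249 268 284 296 315 322 325 314 296 322 395 453 479]
 [265 308 325 307 288 275 295 285 299 350 429 482 474]
 [289 375 407 393 375 378 379 361 387 423 459 470 483]]
```

```bash
cat > jars.py <<'E'
from h import *
import sys
C=np.array([549.8,-172.2])
if sys.argv[1]=="new":
    im=arm.get_image("wrist");np.savez(sys.argv[2]+".npz",**im)
for f in sys.argv[2:]:
    im=dict(np.load(f+".npz"));q=cloud(im).reshape(-1,3)*1000
    d=np.hypot(*(q[:,:2]-C).T)
    m=(q[:,2]>90)&(q[:,2]<99)&(d>60)&(d<125)
    a=np.degrees(np.arctan2(q[:,1]-C[1],q[:,0]-C[0]))
    p=q[m][:,:2].astype(np.float32)
    k=min(2,len(p))
    _,lab,cen=cv2.kmeans(p,2,None,(3,50,.1),5,cv2.KMEANS_PP_CENTERS)
    for i in(0,1):
        x=p[lab[:,0]==i];c,r=cv2.minEnclosingCircle(x);c=np.array(c)
        print(f,len(x),"c",c.round(1),"r",round(r,1),"az",np.degrees(np.arctan2(*(c-C)[::-1])).round(2),"dist",np.hypot(*(c-C)).round(1))
    n=(q[:,2]>34)&(q[:,2]<46)&(d>40)&(d<125)
    if n.sum()>50: print("  pad",n.sum(),cv2.minAreaRect(q[n][:,:2].astype(np.float32)))
E
python3 jars.py new w9 w4 w7; python3 - <<'E'
from h import *
state()
E
```

```text
w9 4735 c [ 592.3 -246.1] r 22.5 az -60.07 dist 85.2
w9 4729 c [566.6 -88.5] r 22.5 az 78.63 dist 85.3
  pad 6721 ((564.3756103515625, -191.47808837890625), (222.82196044921875, 155.45477294921875), 36.533782958984375)
w4 2060 c [ 634.1 -183.7] r 22.3 az -7.81 dist 85.0
w4 2060 c [ 493.9 -107.6] r 22.4 az 130.86 dist 85.4
  pad 3141 ((569.2274780273438, -138.69224548339844), (139.21163940429688, 149.3077850341797), 12.562285423278809)
w7 2670 c [ 492.5 -108.9] r 22.4 az 132.12 dist 85.4
w7 2617 c [ 634.1 -182. ] r 22.5 az -6.66 dist 84.9
  pad 2351 ((564.6258544921875, -155.26107788085938), (134.92486572265625, 141.82528686523438), 24.55899429321289)
t 19.58 tcp [ 550.4 -171.9   98.2] jaw -81.0 tilt [ 0.002 -0.001] open 0.180 F [-0.5  0.5 -1.5] T [ 0.07  0.27 -0.11] q [-0.47  0.3   0.85  1.79 -0.25  1.16 -0.95]
```

```bash
python3 - <<'E'
from h import *
C=np.array([549.8,-172.2])
for f in["w4","w5","w7"]:
    im=dict(np.load(f+".npz"));P=cloud(im)*1000;rgb=im["pixels"].astype(int)
    d=np.hypot(P[...,0]-C[0],P[...,1]-C[1]);a=np.degrees(np.arctan2(P[...,1]-C[1],P[...,0]-C[0]))%360
    m=(P[...,2]>7)&(P[...,2]<12)&(d>138)&(d<176)&(a>176)&(a<198)
    lat=d*np.sin(np.radians(a-186.5))
    if m.sum()<30: print(f,m.sum());continue
    mm=m&(d<160);print(f,m.sum(),"dmax",d[m].max().round(1),"lat ext",np.percentile(lat[mm],[1,50,99]).round(1),"az mean",a[mm].mean().round(2))
    b=m&(rgb.sum(-1)>np.percentile(rgb[m].sum(-1),93))&(d>148);print("   stud az",a[b].mean().round(2),"d",d[b].mean().round(1),b.sum())
E
```

```text
w4 505 dmax 172.1 lat ext [-12.5  -0.3  12.1] az mean 186.38
   stud az 186.64 d 160.8 25
w5 622 dmax 171.8 lat ext [-12.5  -0.3  12.5] az mean 186.44
   stud az 186.92 d 157.1 44
w7 611 dmax 171.8 lat ext [-12.5  -0.4  12.2] az mean 186.4
   stud az 186.35 d 160.2 28
```

Carousel axis is at 9.3° and the tab at 6.4°, so 2.9° more clockwise.

carry_out(
  increments=[
    [0, 0, 0, 1, 0, 0, 0],
    [0, 0, 0, 1, 0, 0, 0],
    [0, 0, 0, 1, 0, 0, 0],
    [0, 0, 0, 0, 0, 0, 0],
    [0, 0, 0, 0, 0, 0, 0],
    [0, 0, 0, 0, 0, 0, 0],
  ],
)

```text
clock: 20.08
tcp_pos: [0.5504, -0.1719, 0.0982]
eef_rot: [0.707, 0.035, -0.705, 0.036]
force: [0.0, -0.1, -0.1]
opening: 0.179
```

```bash
python3 jars.py new w10; python3 chk.py 10; python3 fit.py 10 | head -5
```

```text
w10 4730 c [571.  -89.6] r 22.6 az 75.61 dist 85.2
w10 4732 c [ 588.3 -248. ] r 22.6 az -63.08 dist 85.0
  pad 6747 ((563.8882446289062, -192.30474853515625), (221.94834899902344, 156.3590850830078), 33.852149963378906)
t 20.13 tcp [ 550.4 -172.    98.2] jaw -84.2 tilt [ 0.002 -0.001] open 0.181 F [-0.2 -0.5 -0.9] T [0.09 0.26 0.04] q [-0.47  0.31  0.86  1.79 -0.25  1.16 -1.  ]
scene grip 203 [ 459.3 -175. ] [69.7 23.6] 5.8 z [121.5 127.8] az -178.26
scene tab 78 az 187.58
side grip 169 [ 463.  -166.9] [67.6 25.6] 7.3 z [121. 129.] az 176.49
side tab 57 az 184.28
scene mask px 200 box [270 241  19  20]
side mask px 163 box [318 203  20  10]
(0, 1) [ 462.8 -173.3   11.8] cost 0.463 az 0.74
(0,) [ 463.  -173.3   11.1] cost 0.182 az 0.75
(1,) [ 462.5 -171.7   13.2] cost 0.274 az -0.31
```

```bash
python3 chk.py f >/dev/null; python3 - <<'E'
import cv2,numpy as np
a=[cv2.imread(f"pics/{n}f.png") for n in("scene","side")]
cv2.imwrite("pics/final.png",cv2.resize(np.hstack(a),(800,400)))
E
```

```text
(no output)
```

View pics/final.png

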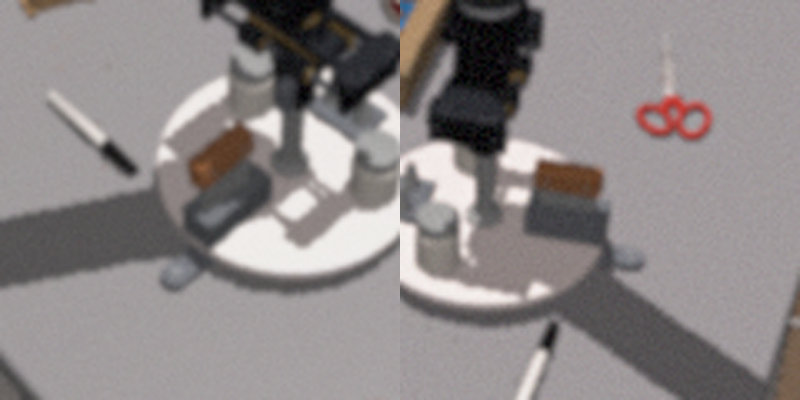

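The picture shows the block in line with the tab in both views, with the scraper seated in the slot (scene (220,155), side (568,178)). The gripper is on the handle, and the marker and scissors are untouched. Handing in.

```bash
python3 - <<'E'
from h import *
state(); print(arm.job_done())
E
```

```text
t 20.33 tcp [ 550.4 -172.    98.2] jaw -84.2 tilt [ 0.002 -0.001] open 0.181 F [-0.5 -0.8 -0.6] T [ 0.1   0.24 -0.13] q [-0.47  0.31  0.86  1.79 -0.25  1.16 -1.  ]
the job is handed in; nothing more can be done
None
```

The job is done and handed in at 20.3 s. The scraper is home in the carousel slot and released. The carousel is turned clockwise into line with the pointer tab, and the gripper is still holding the handle.

**Earlier misses:** The first two grasps on the scraper closed above its grip. The cameras showed the fingertips about 28–36 mm behind the reported TCP, not 8 mm ahead as stated. I allowed for that from the third grasp on.

**What the last checks showed:**
- **Seating:** the scraper stopped at the expected height, and its top read about 126.5 mm above the worktop (127 expected). The force reading showed almost nothing on contact, so seating rests on height and pictures.
- **Alignment:** the carousel axis measured 6.3° from the jar positions, against 6.4° for the pointer tab.
- **Handle grip:** closed on the bar, opening steady at about 15.5 mm for a 16 mm bar.
- **Bystanders:** the marker and scissors look untouched in the last pictures. I did not check the spool again, but nothing went near it.

**One check that disagreed:** the scraper's wooden grip sits about 8 mm, or 5–6° as seen from the axis, to the clockwise side of the tab line. I read this as the scraper leaning in the loose slot (a 3 mm blade in an 8 mm slot), probably tipped over while turning. The blade still appears to be in the slot, and I did not straighten it.

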